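# Put the lounge's clay bowls to soak

## Robot

A 6-joint arm with a two-finger parallel gripper is mounted at the origin on the work surface. World frame = base frame: x ahead of the robot, y to its left, z up, the work surface at z = 0. Lengths are in m, angles in rad, forces in N, time in s.
With the tool pointing down it reaches from about 0.375 to 0.9 m from the base axis. Payload 3.1 kg.
Tool frame: the origin (TCP) lies between the finger pads; the fingertips stand 19 mm ahead of it and the grasp point (between the pads) is the TCP; z points along the fingers, y is the direction in which the jaws open and shut (so a half turn about z gives the same grasp; the last joint's range is limited). The gripper opens to 87 mm and grips with 3 to 60 N. Pads are 19 mm wide; open, the fingers measure 117 mm over their backs; the gripper's body (75 mm by 190 mm) begins 51 mm behind the grasp point.
Start: joints at [1.034, 0.527, 1.433, -0, 1.181, -0.178], TCP at [0.219, 0.585, 0.242] pointing down, gripper open.
Joint ranges: [-3.08, 3.08], [-0.75, 2.2], [0.22, 2.44], [-1.43, 4.57], [0, 2.65], [-2.85, 2.85]. Speed limits (rad/s): [2.79, 2.79, 3.14, 3.14, 3.14, 3.14].

## Interface

Orientations are given as a rotation vector (axis times angle).
In Python, from bench import r gives the robot as it stands.
- The arm moves only by the tool play_rows, never from a script. Its argument "commands" is a list of rows, each an object with "hand": the finger opening in mm, from 0 to 87; "translation": the shift along the tool's x, y, z in mm, a list of three; "roll": the turn about the tool's z in rad. A call has 1 to 10 rows; each row is the pose to reach, as a shift and turn from the pose commanded when the call began, along the tool's axes at that moment; what a row does not reach only later rows make up. A row lasts 1/12 s, in which the tool goes at most 41.7 mm and 7.16 degrees, less where a joint would pass 70% of its speed; a pose out of reach is approached as far as the arm can. A call with a gripper value outside its range is refused whole. The fingers move at their own pace and stop on an object; "newtons" is the grip in N (left out, the last holds). Time passes only in rows, so rows that repeat a pose let the fingers close. It gives the time, the measured TCP pose, the force and the opening at its end, in the units of the state.
- r.get_obs(): the state, without advancing time (a new reading comes with each control period).
- r.get_image(name): name is "scene" or "top" or "wrist"; returns a dict with "frame" (480x640x3 uint8, red, green, blue), "fx", "fy", "cx", "cy" (pixels), "rvec" (rotation vector, rad) and "tvec" (3), from world to camera coordinates, as OpenCV has them; the wrist camera has in their place "tool_from_camera" (4x4, takes a point from camera to tool coordinates, whose origin is the TCP and whose axes are the flange's). Camera axes: x right, y down, z forward; pixel columns grow to the right and rows downward; lengths in m; the calibration is good to about 2 mm. A picture is of the moment at which its call begins: read the wrist's pose just before it. There is no depth.
- r.close_job(): hands the job in, once; it reports no verdict.
Trained networks look in the newest picture that a camera, given by its name, has taken for a name from the list of things; names that differ only in an ending like _2 or _b are one class to them, and where a whole thing is asked for, a point or a joint stands for the part that bears it (a point fixed in the world has none). Each returns a list of dicts, best first, with "conf" (0 to 1); they miss things now and then, are a little off and sometimes report something else, mostly with a low value. They report only what shows in the picture. A call takes as long as a camera call. They do not tell look-alikes from the thing itself.
- r.spot_in(camera, name): "xyz" ([x, y, z] in m, in world coordinates, good to about 4 mm: the middle of the surface that is visible of it).
- r.cut_out(camera, name): "region" (480x640 bool, what is visible of it).
- r.mark_of(camera, name): "xyz" ([x, y, z] in m, in world coordinates, good to about 4 mm: a listed point, or the origin of a listed thing).
The state is a dict: "time_s": time; "joint_pos": joint angles; "dq": joint speeds; "effort": joint torques, N m; "position": TCP position; "orientation": TCP orientation; "wrist_force": force on the tool from outside, world axes, zero at the start; "ft_torque": the same for the moment, N m; "gripper_width": opening from 0.0 (shut) to 1.0 (fully open).
Only numpy, scipy, OpenCV 4.12 (cv2) and the standard library are available. Lean on these libraries where they do the work, as an engineer would, in place of code of your own. Each camera call takes 0.05 s, during which the arm holds its last target.

## Task

Get the clay bowls soaking: take the brush off the tub and lay it flat on the bar mat, then set every bowl that stands about on the counter mouth down on the floor of a free pocket of the tub, one to a pocket, leaving the one already soaking in the tub. When the tub is loaded, give the soap pump three full strokes, each time right down to its stop and then letting it come all the way back up. Do not push the other things on the counter about.

Things in the scene. Friction and masses are not known exactly. Their poses are not given: they have to be found in the camera images.
- tub: fixed grey soaking tub, 60 mm high, walls 5 mm. Origin: at counter height under the middle of its 6 square pockets, centred at x = +-40.5 mm, y = -81, 0, +81 mm, each 76 mm wide inside, with a floor 5 mm above the counter. Beyond them at its -y end: a narrow trough (28 mm, for the pump spout, no bowl fits), then a black pad that carries the soap pump
- pump (a joint): how far the soap pump's head is pushed down, in m: 0 at rest (up), 0.025 at its stop. A spring pushes it back up: about 3 N to start, 10 N at the stop
- pump_top (a point): centre of the flat round black top (42 mm in diameter) of the soap pump head, 126 mm above the counter at rest; it moves straight down with the head. It lies 190 mm from the tub origin, to its -y. A thin spout reaches 50 mm from it towards the tub, over the trough
- brush_c (a point): scrubbing brush lying across the top of the middle pockets: 195 mm long along its x, 22 mm high. Wooden handle 22 mm wide, from x = -97 to +43 mm; beyond it a head 44 mm wide, to x = +98 mm. This point is in the handle, 11 mm above the underside; z up. About 70 g
- mat_top (a point): middle of the upper face of a black rubber bar mat fixed on the counter beyond the tub, 80 mm along its x by 240 mm along its y, 4 mm thick
- bowl0_c (a point): clay pipe bowl standing mouth down, stem up, 95 mm high: bell 65 mm in diameter up to 26 mm, narrowing to a plain round stem 33 mm in diameter from 46 mm to the top; 140 to 240 g. This point: on its axis, half-way up (47.5 mm above the mouth edge); z up along the stem. At the start on the bare counter, or absent
- bowl1_c (a point): clay pipe bowl standing mouth down, stem up, 95 mm high: bell 65 mm in diameter up to 26 mm, narrowing to a plain round stem 33 mm in diameter from 46 mm to the top; 140 to 240 g. This point: on its axis, half-way up (47.5 mm above the mouth edge); z up along the stem. At the start on the bare counter, or absent
- bowl2_c (a point): clay pipe bowl standing mouth down, stem up, 95 mm high: bell 65 mm in diameter up to 26 mm, narrowing to a plain round stem 33 mm in diameter from 46 mm to the top; 140 to 240 g. This point: on its axis, half-way up (47.5 mm above the mouth edge); z up along the stem. At the start on the bare counter, or absent
- bowl3_c (a point): clay pipe bowl standing mouth down, stem up, 95 mm high: bell 65 mm in diameter up to 26 mm, narrowing to a plain round stem 33 mm in diameter from 46 mm to the top; 140 to 240 g. This point: on its axis, half-way up (47.5 mm above the mouth edge); z up along the stem. At the start on the bare counter, or absent
- bowl4_c (a point): clay pipe bowl standing mouth down, stem up, 95 mm high: bell 65 mm in diameter up to 26 mm, narrowing to a plain round stem 33 mm in diameter from 46 mm to the top; 140 to 240 g. This point: on its axis, half-way up (47.5 mm above the mouth edge); z up along the stem. At the start on the bare counter, or absent
- soak0_c (a point): clay pipe bowl standing mouth down, stem up, 95 mm high: bell 65 mm in diameter up to 26 mm, narrowing to a plain round stem 33 mm in diameter from 46 mm to the top; 140 to 240 g. This point: on its axis, half-way up (47.5 mm above the mouth edge); z up along the stem. One that already soaks in an end pocket of the tub, or absent
- soak1_c (a point): clay pipe bowl standing mouth down, stem up, 95 mm high: bell 65 mm in diameter up to 26 mm, narrowing to a plain round stem 33 mm in diameter from 46 mm to the top; 140 to 240 g. This point: on its axis, half-way up (47.5 mm above the mouth edge); z up along the stem. One that already soaks in an end pocket of the tub, or absent
- jar: amber glass jar with a steel lid, 68 mm in diameter, 100 mm high; to be left alone. Origin: centre of its underside
- mug: white mug, 76 mm in diameter, 85 mm high; to be left alone. Origin: centre of its underside
- tin: plain steel tin, 80 mm in diameter at the top, 110 mm high; to be left alone. Origin: centre of its underside
- coasters: stack of cork coasters, 96 mm in diameter, 24 mm high; to be left alone. Origin: centre of its underside
- carton: plain cardboard carton, 110 x 75 x 55 mm high; to be left alone. Origin: centre of its underside
There are look-alikes about, which are no part of the job. Leave any turquoise look-alike of the part that bears brush_c alone.

How it is judged:
On the way, in this order (a step that is already met when the one before it is completed fails the run):
1. every bowl is in the tub and the brush lies on the mat, all let go (z of bowl0_c in the frame of tub between 0.045 and 0.06 m and x of bowl0_c in the frame of tub between -0.09 and 0.09 m and y of bowl0_c in the frame of tub between -0.128 and 0.128 m and angle between each of bowl0_c, bowl1_c, bowl2_c, bowl3_c, bowl4_c's own z axis and vertical below 0.2 rad and z of bowl1_c in the frame of tub between 0.045 and 0.06 m and x of bowl1_c in the frame of tub between -0.09 and 0.09 m and y of bowl1_c in the frame of tub between -0.128 and 0.128 m and z of bowl2_c in the frame of tub between 0.045 and 0.06 m and x of bowl2_c in the frame of tub between -0.09 and 0.09 m and y of bowl2_c in the frame of tub between -0.128 and 0.128 m and z of bowl3_c in the frame of tub between 0.045 and 0.06 m and x of bowl3_c in the frame of tub between -0.09 and 0.09 m and y of bowl3_c in the frame of tub between -0.128 and 0.128 m and z of bowl4_c in the frame of tub between 0.045 and 0.06 m and x of bowl4_c in the frame of tub between -0.09 and 0.09 m and y of bowl4_c in the frame of tub between -0.128 and 0.128 m and z of brush_c in the frame of mat_top between 0.005 and 0.02 m and x of brush_c in the frame of mat_top between -0.035 and 0.035 m and y of brush_c in the frame of mat_top between -0.08 and 0.08 m and contact force between each of bowl0, bowl1, bowl2, bowl3, bowl4, brush and the fingers below 0.1 N), for 0.2 s.
2. the pump is pressed to its stop (value of joint pump above 0.0215 m), for 0.04 s.
3. the pump is back up (value of joint pump below 0.004 m), for 0.04 s.
4. the pump is pressed to its stop again (value of joint pump above 0.0215 m), for 0.04 s.
5. the pump is back up again (value of joint pump below 0.004 m), for 0.04 s.
6. the pump is pressed to its stop a third time (value of joint pump above 0.0215 m), for 0.04 s.
7. the pump is back up after the third stroke (value of joint pump below 0.004 m), for 0.04 s.
At the end, for the whole second after the job is handed in: Every bowl, old and new, stands in a tub pocket, mouth down on its floor (within 7 mm, tilt under 0.2 rad); the brush point is within 35 mm across and 80 mm along of the mat's middle, lying flat; pump up within 4 mm; all at rest. Each pump stroke reached 21.5 mm or more (z of bowl0_c in the frame of tub between 0.045 and 0.06 m and x of bowl0_c in the frame of tub between -0.09 and 0.09 m and y of bowl0_c in the frame of tub between -0.128 and 0.128 m and angle between each of bowl0_c, bowl1_c, bowl2_c, bowl3_c, bowl4_c, soak0_c, soak1_c's own z axis and vertical below 0.2 rad and z of bowl1_c in the frame of tub between 0.045 and 0.06 m and x of bowl1_c in the frame of tub between -0.09 and 0.09 m and y of bowl1_c in the frame of tub between -0.128 and 0.128 m and z of bowl2_c in the frame of tub between 0.045 and 0.06 m and x of bowl2_c in the frame of tub between -0.09 and 0.09 m and y of bowl2_c in the frame of tub between -0.128 and 0.128 m and z of bowl3_c in the frame of tub between 0.045 and 0.06 m and x of bowl3_c in the frame of tub between -0.09 and 0.09 m and y of bowl3_c in the frame of tub between -0.128 and 0.128 m and z of bowl4_c in the frame of tub between 0.045 and 0.06 m and x of bowl4_c in the frame of tub between -0.09 and 0.09 m and y of bowl4_c in the frame of tub between -0.128 and 0.128 m and z of soak0_c in the frame of tub between 0.045 and 0.06 m and x of soak0_c in the frame of tub between -0.09 and 0.09 m and y of soak0_c in the frame of tub between -0.128 and 0.128 m and z of soak1_c in the frame of tub between 0.045 and 0.06 m and x of soak1_c in the frame of tub between -0.09 and 0.09 m and y of soak1_c in the frame of tub between -0.128 and 0.128 m and z of brush_c in the frame of mat_top between 0.005 and 0.02 m and x of brush_c in the frame of mat_top between -0.035 and 0.035 m and y of brush_c in the frame of mat_top between -0.08 and 0.08 m and value of joint pump below 0.004 m and linear speed of each of bowl0, bowl1, bowl2, bowl3, bowl4, brush below 0.02 m/s); the robot touches nothing.
It fails at once if another thing on the counter (jar, mug, tin, coasters or carton) is pushed more than 6 cm from its place (distance of any of jar, mug, tin, coasters, carton from where it was at the start of the episode above 0.06 m).
Of bowl0, bowl1, bowl2, bowl3, bowl4 only 3 to 5 are there at a start; the rules pass over those that are not, and their reading is None.
Of soak0, soak1 only 1 to 1 are there at a start; the rules pass over those that are not, and their reading is None.
At some moment in a run one of bowl0, bowl1, bowl2, bowl3, bowl4 may be knocked a few centimetres aside while the robot is not near it.
It also fails if it takes over 210 s, if anything falls off the work surface, if the arm or the gripper's body presses on something with over 40 N, if the wrist force passes 120 N, or if a joint passes its speed limit or range.

## Working session

There is one attempt and no reset: what is moved stays moved. The work goes in short steps, Python scripts to look and compute and a tool call to move; the robot and the scene stay as the last step left them, time stands still between calls to the robot, and variables do not carry over. Pictures are saved under pics/ and viewed, and the job is handed in when it is done.

Besides the shell and the picture viewer there is one more tool, called after "Emit:" as name([rows], argument=value, ...), one row to a line, values as JSON. play_rows: Moves the arm, as the interface text tells. Its arguments: {"type":"object","properties":{"commands":{"type":"array","items":{"type":"object","properties":{"hand":{"type":"number"},"translation":{"type":"array","items":{"type":"number"}},"roll":{"type":"number"}}}},"newtons":{"type":"number"}},"required":["commands"]}

```bash
ls; mkdir -p pics; python3 - <<'E'
from bench import r
import cv2
print(r.get_obs())
for n in ["scene","top","wrist"]:
    d=r.get_image(n)
    cv2.imwrite(f"pics/{n}0.png",d["frame"][:,:,::-1])
    print(n,{k:v for k,v in d.items() if k!="frame"})
E
```

```text
pics
{'time_s': 0.0, 'joint_pos': array([ 1.03451756e+00,  5.28476547e-01,  1.43394055e+00,  2.07506692e-05,
        1.18137095e+00, -1.78474072e-01]), 'dq': array([ 0.00121775,  0.00151622,  0.00154965, -0.00156831,  0.00032653,
        0.00122459]), 'effort': array([ 1.30752604e-03, -4.40028727e+01, -1.76593101e+01,  6.33817725e-02,
        5.79895510e-02, -1.52559260e-04]), 'position': array([0.21847229, 0.58481887, 0.24055304]), 'orientation': array([-0.55891705, -3.09067437,  0.00321928]), 'wrist_force': array([0.12387206, 0.04957819, 0.31673635]), 'ft_torque': array([0.03881775, 0.07116559, 0.01623875]), 'gripper_width': 0.9991632104120945}
scene {'fx': 589.4877198315097, 'fy': 589.4877198315097, 'cx': 319.74213979898434, 'cy': 241.6256346088355, 'rvec': array([ 2.09081364,  0.92496815, -0.47451997]), 'tvec': array([-0.32966662, -0.18050864,  1.9728096 ])}
top {'fx': 477.12938805598867, 'fy': 477.12938805598867, 'cx': 308.3105904908745, 'cy': 239.29315831126104, 'rvec': array([ 2.1444151 , -2.14399472,  0.17761723]), 'tvec': array([-0.02108417,  0.56973369,  1.30700281])}
wrist {'fx': 374.7197486231384, 'fy': 374.7197486231384, 'cx': 322.0847392398089, 'cy': 240.84354189760947, 'tool_from_camera': array([[ 4.29000442e-04, -9.70377202e-01, -2.41594500e-01,
         6.54004177e-02],
       [ 9.99999858e-01,  4.92459780e-04, -2.02286731e-04,
        -5.26572155e-04],
       [ 3.15270006e-04, -2.41594379e-01,  9.70377275e-01,
        -1.43628245e-01],
       [ 0.00000000e+00,  0.00000000e+00,  0.00000000e+00,
         1.00000000e+00]])}
```

View pics/scene0.png

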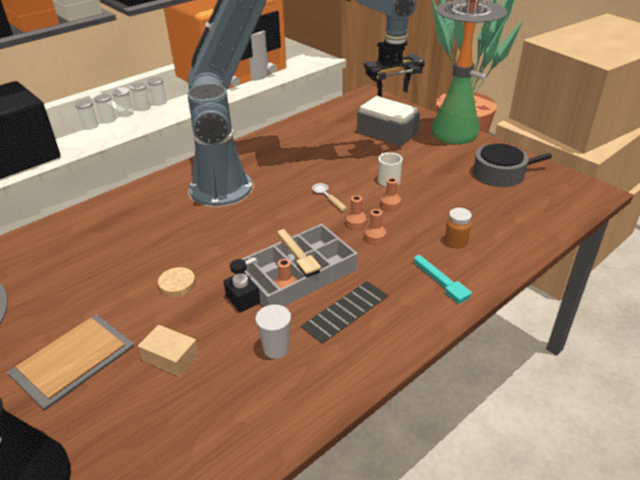

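View pics/top0.png

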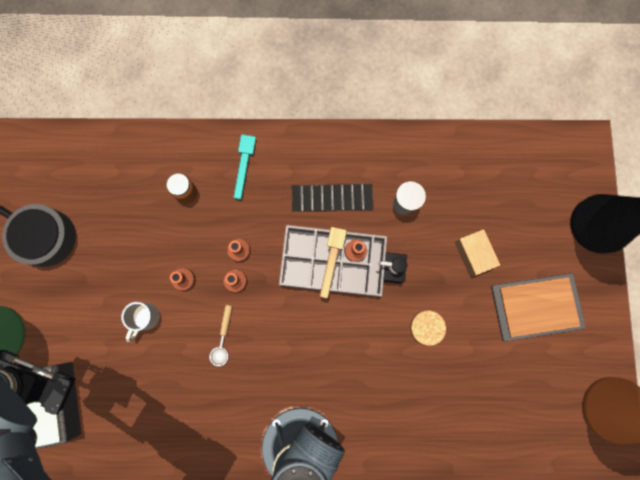

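```bash
python3 - <<'E'
from bench import r
for cam in ["top","scene"]:
    for n in ["tub","pump_top","brush_c","mat_top","bowl0_c","soak0_c","jar","mug","tin","coasters","carton"]:
        try:
            print(cam,n,[(round(d["conf"],2),[round(float(v),3) for v in d["xyz"]]) for d in r.mark_of(cam,n)])
        except Exception as e: print(n,e)
print(r.get_obs()["time_s"])
E
```

```text
top tub [(0.59, [0.511, -0.074, 0.003])]
top pump_top [(0.65, [0.489, -0.257, 0.127])]
top brush_c [(0.94, [0.79, 0.173, 0.011]), (0.84, [0.504, -0.082, 0.069])]
top mat_top [(0.33, [0.458, 0.335, 0.049])]
top bowl0_c [(0.72, [0.356, 0.443, 0.001]), (0.56, [0.46, 0.334, 0.051])]
top soak0_c []
top jar [(0.93, [0.713, 0.335, -0.001])]
top mug [(0.92, [0.356, 0.442, -0.001]), (0.52, [0.714, 0.335, 0.002]), (0.45, [0.453, 0.184, 0.046])]
top tin [(0.68, [0.678, -0.307, -0.0])]
top coasters [(0.91, [0.323, -0.358, 0.0])]
top carton [(0.8, [0.535, -0.508, -0.0])]
scene tub [(0.75, [0.511, -0.073, 0.003]), (0.39, [0.455, 0.189, 0.048])]
scene pump_top [(0.54, [0.486, -0.262, 0.129])]
scene brush_c [(0.76, [0.496, -0.082, 0.071]), (0.67, [0.79, 0.167, 0.01])]
scene mat_top [(0.95, [0.701, -0.094, 0.002])]
scene bowl0_c [(0.76, [0.455, 0.333, 0.052])]
scene soak0_c []
scene jar [(0.72, [0.716, 0.338, 0.0])]
scene mug [(0.98, [0.355, 0.443, 0.003])]
scene tin [(0.82, [0.683, -0.298, -0.001])]
scene coasters [(0.6, [0.322, -0.364, 0.001]), (0.16, [0.454, 0.188, 0.046])]
scene carton [(0.87, [0.536, -0.499, 0.005]), (0.4, [0.538, -0.156, 0.055])]
1.25
```

Candidates for the brush are the wooden one across the tub (top 333,262; scene 298,250), the turquoise look-alike (top 244,165) and the wooden spoon (top 222,335). By the description it is the wooden one on the tub. The free bowls are at top (181,279), (237,249) and (234,281), and the soaking one is at (357,250).

```bash
cat > h.py <<'E'
import numpy as np, cv2
from scipy.spatial.transform import Rotation as R
from bench import r
def cam(n):
    o=r.get_obs(); d=r.get_image(n)
    K=np.array([[d["fx"],0,d["cx"]],[0,d["fy"],d["cy"]],[0,0,1]])
    if n=="wrist":
        T=np.eye(4);T[:3,:3]=R.from_rotvec(o["orientation"]).as_matrix();T[:3,3]=o["position"]
        W=T@np.array(d["tool_from_camera"])
    else:
        M=np.eye(4);M[:3,:3]=R.from_rotvec(d["rvec"]).as_matrix();M[:3,3]=d["tvec"];W=np.linalg.inv(M)
    return d["frame"],K,W
def p2w(K,W,u,v,z):
    ray=W[:3,:3]@np.linalg.inv(K)@np.array([u,v,1.0]);c=W[:3,3]
    return c+ray*(z-c[2])/ray[2]
def w2p(K,W,p):
    M=np.linalg.inv(W);q=K@(M[:3,:3]@np.asarray(p)+M[:3,3]);return q[:2]/q[2]
def crop(f,x0,y0,x1,y1,s,name):
    c=cv2.resize(np.ascontiguousarray(f[y0:y1,x0:x1,::-1]),None,fx=s,fy=s,interpolation=cv2.INTER_CUBIC);cv2.imwrite("pics/"+name,c)
E
python3 - <<'E'
from h import *
f,K,W=cam("top")
np.savez("top.npz",f=f,K=K,W=W)
crop(f,270,170,430,310,5,"tubcrop.png")
crop(f,160,230,260,300,8,"bowlcrop.png")
E
```

```text
(no output)
```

View pics/tubcrop.png

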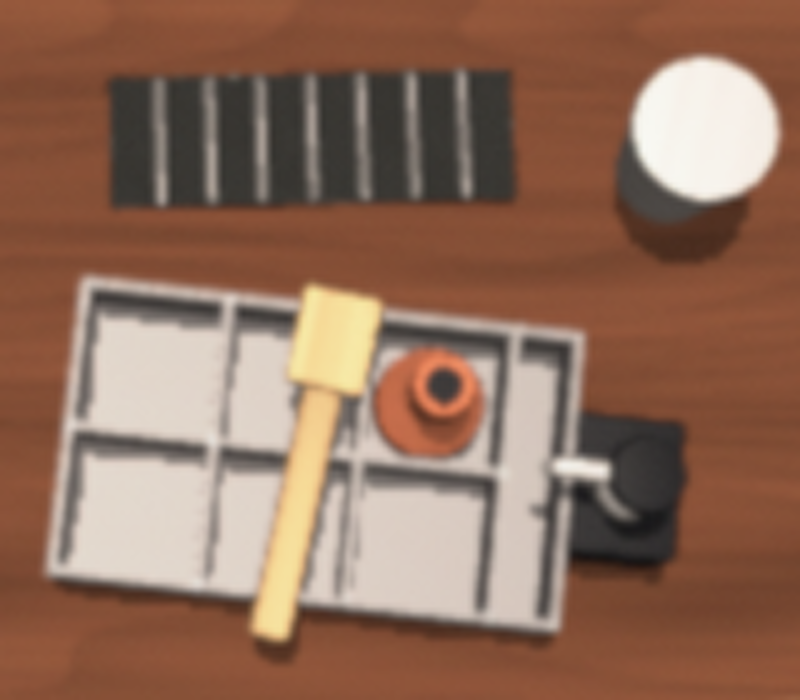

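View pics/bowlcrop.png

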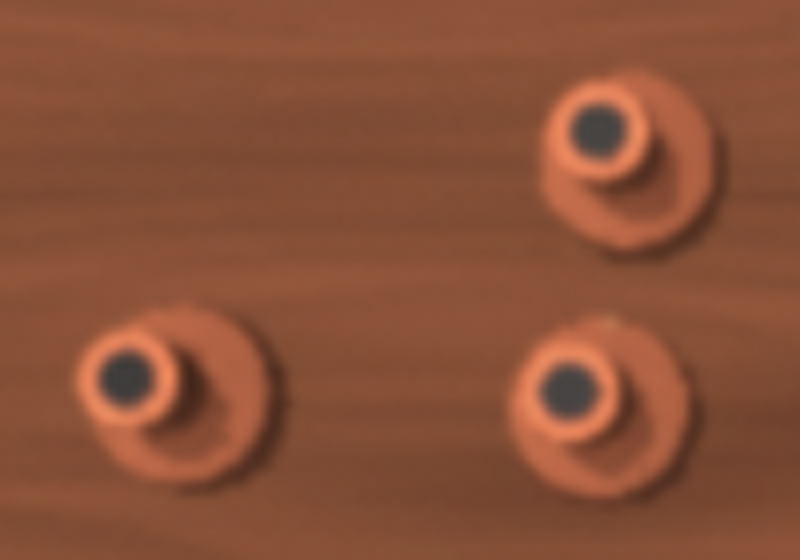

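```bash
cat >> h.py <<'E'
def fit2(P,Q): # rigid 2d: Q = R P + t
    P=np.array(P);Q=np.array(Q);p=P.mean(0);q=Q.mean(0)
    H=(P-p).T@(Q-q);a=np.arctan2(H[0,1]-H[1,0],H[0,0]+H[1,1])
    Rm=np.array([[np.cos(a),-np.sin(a)],[np.sin(a),np.cos(a)]]);t=q-Rm@p
    return a,t,np.linalg.norm((Rm@P.T).T+t-Q,axis=1)
E
python3 - <<'E'
from h import *
d=np.load("top.npz");K=d["K"];W=d["W"]
g=lambda u,v,z:p2w(K,W,270+(u-2)/5,170+(v-2)/5,z)[:2]
b=lambda u,v,z:p2w(K,W,160+(u-3.5)/8,230+(v-3.5)/8,z)[:2]
C=[g(83,277,.06),g(583,332,.06),g(47,577,.06),g(558,632,.06)]
a,t,e=fit2([(.0835,.124),(.0835,-.157),(-.0835,.124),(-.0835,-.157)],C);print("tub",a,t,e)
Rm=np.array([[np.cos(a),-np.sin(a)],[np.sin(a),np.cos(a)]])
for x in(-.0405,.0405):
  for y in(.081,0,-.081): print("pocket",x,y,(Rm@[x,y]+t).round(4))
print("pump pred",Rm@[0,-.19]+t,"seen",g(648,475,.126))
M=[g(110,80,.004),g(512,71,.004),g(515,199,.004),g(113,206,.004)]
a2,t2,e=fit2([(.04,.12),(.04,-.12),(-.04,-.12),(-.04,.12)],M);print("mat",a2,t2,e)
h1=(g(305,286,.082)+g(381,298,.082))/2;h2=g(272,637,.082);print("brush head end",h1,"handle end",h2,np.linalg.norm(h1-h2));u=(h1-h2)/np.linalg.norm(h1-h2);print("brush_c",h2+u*.097,"ang",np.arctan2(u[1],u[0]))
for n,u,v in[("A",128,380),("B",568,390),("C",599,131)]:print(n,b(u,v,.095))
print("soak",g(442,385,.100), "tin",g(705,130,.11))
E
```

```text
tub -0.10873338214023212 [ 0.51029168 -0.07348831] [0.0013621  0.00111422 0.00162092 0.00119276]
pocket -0.0405 0.081 [0.4788 0.0114]
pocket -0.0405 0 [ 0.47   -0.0691]
pocket -0.0405 -0.081 [ 0.4612 -0.1496]
pocket 0.0405 0.081 [0.5593 0.0026]
pocket 0.0405 0 [ 0.5506 -0.0779]
pocket 0.0405 -0.081 [ 0.5418 -0.1584]
pump pred [ 0.48967302 -0.26236623] seen [ 0.48943629 -0.26042871]
mat 0.021436695882209783 [ 0.70198699 -0.09199048] [0.00190691 0.00095372 0.00196388 0.00196588]
brush head end [ 0.59555705 -0.10331346] handle end [ 0.40598479 -0.06296415] 0.193818745663782
brush_c [ 0.50085956 -0.08315767] ang -0.209714486819797
A [0.45879011 0.33610654]
B [0.4554588  0.18850798]
C [0.54335807 0.18017774]
soak [ 0.54108974 -0.15520653] tin [ 0.68087266 -0.30065676]
```

```bash
cat >> h.py <<'E'
def plan(xyz,jaw=None):
    o=r.get_obs();A=R.from_rotvec(o["orientation"]).as_matrix()
    s=A.T@(np.array(xyz)-o["position"])*1000
    cur=np.arctan2(A[1,1],A[0,1])
    print("t",round(o["time_s"],2),"pos",o["position"].round(4),"jaw",round(cur,3),"j",o["joint_pos"].round(2),"zax",A[:,2].round(3),"F",o["wrist_force"].round(1),"w",round(o["gripper_width"]*87,1))
    if jaw is not None:
        k=(jaw-cur+np.pi/2)%np.pi-np.pi/2
        print("roll options",round(-k,3),round(-k+np.pi,3),round(-k-np.pi,3))
    print("shift mm",s.round(1)," dist",np.linalg.norm(s).round(0))
E
python3 - <<'E'
from h import *
u=np.array([np.cos(-.21),np.sin(-.21)])
g=np.array([.5009,-.0832])+.012*u;print(g)
plan([*g,.16],-.21+np.pi/2)
E
```

```text
[ 0.51263637 -0.08570152]
t 1.3 pos [0.2188 0.5854 0.2415] jaw 1.213 j [ 1.03  0.53  1.43  0.    1.18 -0.18] zax [-0. -0. -1.] F [ 0.3 -0.1  0.4] w 86.8
roll options -0.148 2.994 -3.289
shift mm [-510.3 -525.7   81.5]  dist 737.0
```

Emit:
play_rows([
  {"hand": 50, "translation": [-255, -263, 20], "roll": -0.07},
  {"hand": 50, "translation": [-255, -263, 20], "roll": -0.07},
  {"hand": 50, "translation": [-255, -263, 20], "roll": -0.07},
  {"hand": 50, "translation": [-255, -263, 20], "roll": -0.07},
  {"hand": 50, "translation": [-255, -263, 20], "roll": -0.07},
  {"hand": 50, "translation": [-255, -263, 20], "roll": -0.07},
  {"hand": 50, "translation": [-255, -263, 20], "roll": -0.07},
  {"hand": 50, "translation": [-255, -263, 20], "roll": -0.07},
  {"hand": 50, "translation": [-255, -263, 20], "roll": -0.07},
  {"hand": 50, "translation": [-255, -263, 20], "roll": -0.07},
], newtons=20)

```text
time_s: 2.13
position: [0.368, 0.2454, 0.2215]
orientation: [0.46, 3.106, -0.003]
wrist_force: [-0.7, 1.1, -0.0]
gripper_width: 0.574
```

```bash
python3 - <<'E'
from h import *
plan([.5126,-.0857,.16],-.21+np.pi/2)
E
```

```text
t 2.13 pos [0.368  0.2454 0.2215] jaw 1.277 j [ 0.34  0.31  1.9  -0.    0.93 -0.94] zax [ 0.001 -0.002 -1.   ] F [-0.7  1.1 -0. ] w 50.0
roll options -0.084 3.058 -3.226
shift mm [-234.3 -274.9   62.3]  dist 367.0
```

Emit:
play_rows([
  {"translation": [-234, -275, 62], "roll": -0.084},
  {"translation": [-234, -275, 62], "roll": -0.084},
  {"translation": [-234, -275, 62], "roll": -0.084},
  {"translation": [-234, -275, 62], "roll": -0.084},
  {"translation": [-234, -275, 62], "roll": -0.084},
  {"translation": [-234, -275, 62], "roll": -0.084},
  {"translation": [-234, -275, 62], "roll": -0.084},
  {"translation": [-234, -275, 62], "roll": -0.084},
  {"translation": [-234, -275, 62], "roll": -0.084},
  {"translation": [-234, -275, 62], "roll": -0.084},
])

```text
invalid input at $.commands[0]: expected keys hand, translation, roll
```

```bash
python3 - <<'E'
from h import *
f,K,W=cam("wrist")
cv2.imwrite("pics/w1.png",f[:,:,::-1])
u=np.array([np.cos(-.21),np.sin(-.21)]);c=np.array([.5009,-.0832])
for s in(-.097,0,.043,.098):print(s,w2p(K,W,[*(c+s*u),.082]))
plan([.5126,-.0857,.082],-.21+np.pi/2)
E
```

```text
-0.097 [ -8.08159708 376.74315723]
0 [ 23.1735688  469.31663957]
0.043 [ 35.70791321 506.44163565]
0.098 [ 50.70882933 550.87227629]
t 2.18 pos [0.367  0.2475 0.2217] jaw 1.277 j [ 0.34  0.31  1.89 -0.    0.93 -0.94] zax [ 0. -0. -1.] F [-0.4  0.2 -0.8] w 50.2
roll options -0.084 3.058 -3.225
shift mm [-235.8 -276.8  139.8]  dist 390.0
```

View pics/w1.png

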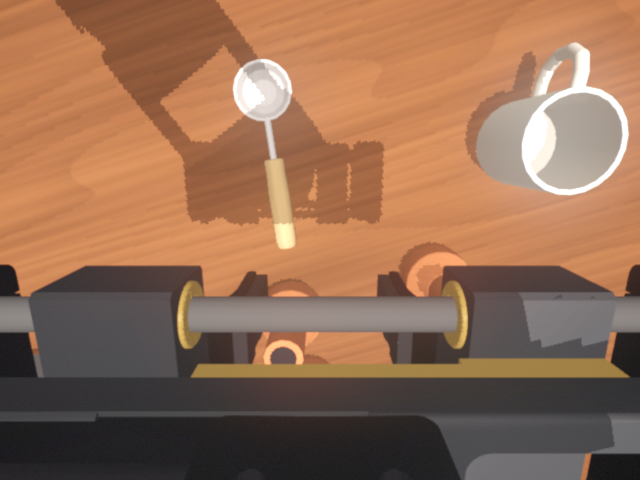

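The wrist view (from above the counter) shows the spoon (265,150), the mug (560,140) and two bowls near the fingers. All three keys are required in every row, so I'll resend the move.

Emit:
play_rows([
  {"hand": 50, "translation": [-235, -276, 62], "roll": -0.084},
  {"hand": 50, "translation": [-235, -276, 62], "roll": -0.084},
  {"hand": 50, "translation": [-235, -276, 62], "roll": -0.084},
  {"hand": 50, "translation": [-235, -276, 62], "roll": -0.084},
  {"hand": 50, "translation": [-235, -276, 62], "roll": -0.084},
  {"hand": 50, "translation": [-235, -276, 62], "roll": -0.084},
  {"hand": 50, "translation": [-235, -276, 62], "roll": -0.084},
  {"hand": 50, "translation": [-235, -276, 62], "roll": -0.084},
  {"hand": 50, "translation": [-235, -276, 62], "roll": -0.084},
  {"hand": 50, "translation": [-235, -276, 62], "roll": -0.084},
])

```text
time_s: 3.02
position: [0.5174, -0.0867, 0.1591]
orientation: [0.325, 3.118, -0.005]
wrist_force: [1.7, 0.2, 0.2]
gripper_width: 0.571
```

```bash
python3 - <<'E'
from h import *
f,K,W=cam("wrist")
cv2.imwrite("pics/w2.png",f[:,:,::-1])
u=np.array([np.cos(-.21),np.sin(-.21)]);c=np.array([.5009,-.0832])
for s in(-.097,0,.043,.098):print(s,w2p(K,W,[*(c+s*u),.082]))
plan([.5126,-.0857,.082],-.21+np.pi/2)
E
```

```text
-0.097 [324.08536993  53.92798624]
0 [323.38378699 229.84210483]
0.043 [323.11843524 296.37610336]
0.098 [322.81200914 373.20903998]
t 3.07 pos [ 0.515  -0.0837  0.1592] jaw 1.364 j [-0.38  0.51  1.77  0.    0.86 -1.74] zax [ 0.002 -0.001 -1.   ] F [-0.5  1.4  0.6] w 50.0
roll options 0.003 3.145 -3.139
shift mm [ 2.1 -2.5 77.1]  dist 77.0
```

View pics/w2.png

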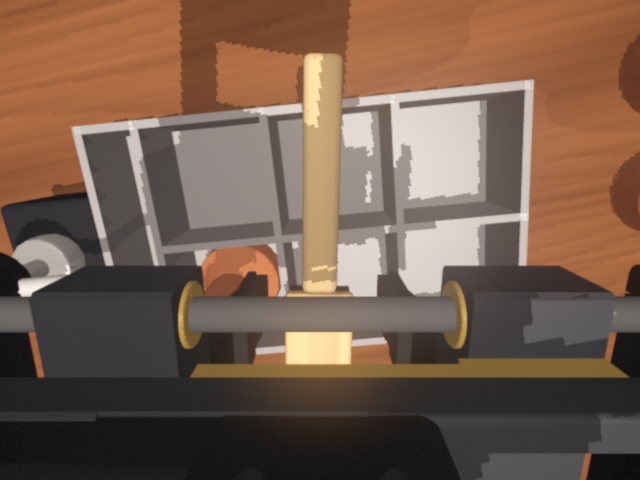

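The handle is centred at column 322 with its end at row 54, as predicted. I'll descend and grip.

Emit:
play_rows([
  {"hand": 50, "translation": [0, -1, 40], "roll": 0},
  {"hand": 50, "translation": [0, -1, 65], "roll": 0},
  {"hand": 50, "translation": [0, -1, 77], "roll": 0},
  {"hand": 50, "translation": [0, -1, 77], "roll": 0},
  {"hand": 10, "translation": [0, -1, 77], "roll": 0},
  {"hand": 10, "translation": [0, -1, 77], "roll": 0},
  {"hand": 10, "translation": [0, -1, 77], "roll": 0},
  {"hand": 10, "translation": [0, -1, 77], "roll": 0},
  {"hand": 10, "translation": [0, -1, 77], "roll": 0},
  {"hand": 10, "translation": [0, -1, 77], "roll": 0},
], newtons=30)

```text
time_s: 3.9
position: [0.5128, -0.0827, 0.0833]
orientation: [0.32, 3.124, -0.0]
wrist_force: [0.5, 0.1, 4.4]
gripper_width: 0.248
```

Emit:
play_rows([
  {"hand": 10, "translation": [0, 0, -40], "roll": 0},
  {"hand": 10, "translation": [0, 0, -80], "roll": 0},
  {"hand": 10, "translation": [0, 0, -80], "roll": 0},
  {"hand": 10, "translation": [0, 0, -80], "roll": 0},
])

```text
time_s: 4.23
position: [0.5139, -0.0832, 0.1647]
orientation: [0.319, 3.12, -0.002]
wrist_force: [-0.0, 0.6, -0.6]
gripper_width: 0.247
```

```bash
python3 - <<'E'
from h import *
f,K,W=cam("wrist")
cv2.imwrite("pics/w3.png",f[:,:,::-1])
plan([.702,-.098,.12],0.021)
E
```

```text
t 4.28 pos [ 0.5125 -0.0826  0.1632] jaw 1.367 j [-0.38  0.5   1.77  0.    0.87 -1.74] zax [ 0.002 -0.001 -1.   ] F [-0.3 -0.5 -0.7] w 21.9
roll options 1.346 4.487 -1.796
shift mm [-188.6   23.4   43.5]  dist 195.0
```

View pics/w3.png

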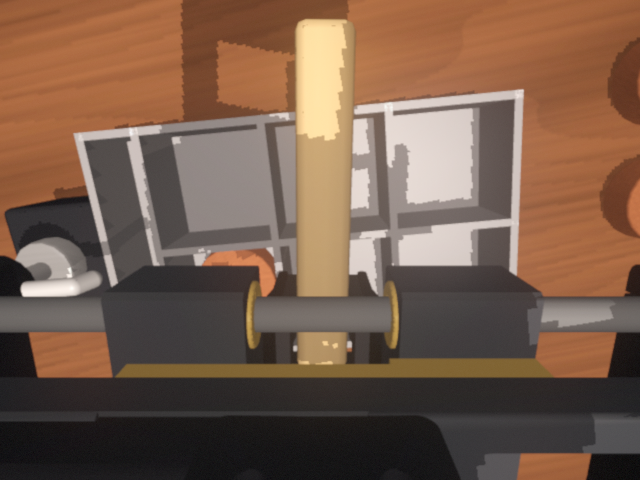

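Emit:
play_rows([
  {"hand": 10, "translation": [-40, 5, 0], "roll": 0.12},
  {"hand": 10, "translation": [-80, 10, 0], "roll": 0.24},
  {"hand": 10, "translation": [-120, 15, 0], "roll": 0.36},
  {"hand": 10, "translation": [-150, 18, 0], "roll": 0.48},
  {"hand": 10, "translation": [-188, 23, 0], "roll": 0.6},
  {"hand": 10, "translation": [-188, 23, 0], "roll": 0.72},
  {"hand": 10, "translation": [-188, 23, 0], "roll": 0.84},
  {"hand": 10, "translation": [-188, 23, 0], "roll": 0.96},
  {"hand": 10, "translation": [-188, 23, 0], "roll": 1.08},
  {"hand": 10, "translation": [-188, 23, 0], "roll": 1.2},
])

```text
time_s: 5.12
position: [0.6996, -0.0977, 0.1595]
orientation: [-2.033, -2.389, 0.003]
wrist_force: [-0.2, -0.9, -1.1]
gripper_width: 0.252
```

Emit:
play_rows([
  {"hand": 10, "translation": [0, 0, 0], "roll": 0.12},
  {"hand": 10, "translation": [0, 0, 0], "roll": 0.145},
  {"hand": 10, "translation": [0, 0, 0], "roll": 0.145},
  {"hand": 10, "translation": [0, 0, 0], "roll": 0.145},
])

```text
time_s: 5.45
position: [0.7004, -0.0979, 0.1611]
orientation: [-2.193, -2.247, 0.002]
wrist_force: [0.7, 0.2, 0.2]
gripper_width: 0.248
```

```bash
python3 - <<'E'
from h import *
f,K,W=cam("top")
crop(f,250,150,450,300,4,"t1.png")
plan([.702,-.098,.028],0.021)
E
```

```text
t 5.5 pos [ 0.7006 -0.098   0.1615] jaw 0.024 j [-0.3   0.73  1.27  0.    1.15 -0.32] zax [-0.002  0.001 -1.   ] F [ 1.  -0.2 -1.6] w 21.7
roll options 0.003 3.145 -3.139
shift mm [-1.000e-01  1.600e+00  1.335e+02]  dist 134.0
```

View pics/t1.png

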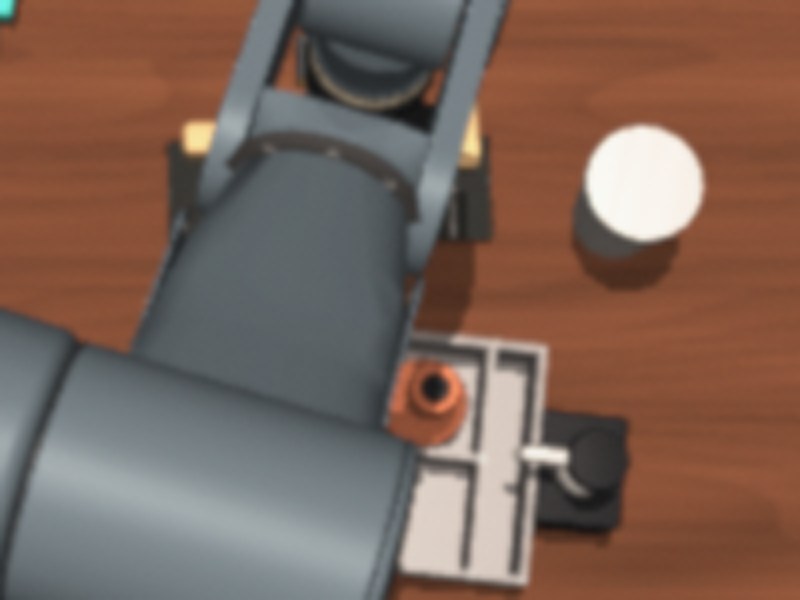

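Emit:
play_rows([
  {"hand": 10, "translation": [0, 1, 40], "roll": 0},
  {"hand": 10, "translation": [0, 1, 80], "roll": 0},
  {"hand": 10, "translation": [0, 1, 110], "roll": 0},
  {"hand": 10, "translation": [0, 1, 125], "roll": 0},
  {"hand": 10, "translation": [0, 1, 133], "roll": 0},
  {"hand": 10, "translation": [0, 1, 133], "roll": 0},
  {"hand": 10, "translation": [0, 1, 133], "roll": 0},
])

```text
time_s: 6.08
position: [0.7033, -0.0984, 0.0307]
orientation: [2.195, 2.245, 0.002]
wrist_force: [0.2, 0.7, -0.3]
gripper_width: 0.248
```

Emit:
play_rows([
  {"hand": 40, "translation": [0, 0, 0], "roll": 0},
  {"hand": 40, "translation": [0, 0, 0], "roll": 0},
  {"hand": 40, "translation": [0, 0, 0], "roll": 0},
  {"hand": 40, "translation": [0, 0, 0], "roll": 0},
  {"hand": 40, "translation": [0, 0, -30], "roll": 0},
  {"hand": 60, "translation": [0, 0, -70], "roll": 0},
  {"hand": 60, "translation": [0, 0, -110], "roll": 0},
  {"hand": 60, "translation": [0, 0, -150], "roll": 0},
  {"hand": 60, "translation": [0, 0, -190], "roll": 0},
  {"hand": 60, "translation": [0, 0, -190], "roll": 0},
])

```text
time_s: 6.92
position: [0.7074, -0.0994, 0.2308]
orientation: [2.184, 2.234, 0.014]
wrist_force: [1.4, -1.1, 1.3]
gripper_width: 0.67
```

```bash
python3 - <<'E'
from h import *
f,K,W=cam("wrist")
cv2.imwrite("pics/w4.png",f[:,:,::-1])
plan([.4588,.3361,.2])
plan([.4555,.1885,.2])
plan([.5434,.1802,.2])
E
```

```text
t 6.97 pos [ 0.7056 -0.099   0.2268] jaw 0.022 j [-0.3   0.66  1.21  0.    1.25 -0.32] zax [ 0.013 -0.004 -1.   ] F [-1.3 -0.2 -0.5] w 59.1
shift mm [ 440.6 -237.4   21.9]  dist 501.0
t 6.97 pos [ 0.7056 -0.099   0.2268] jaw 0.022 j [-0.3   0.66  1.21  0.    1.25 -0.32] zax [ 0.013 -0.004 -1.   ] F [-1.3 -0.2 -0.5] w 59.1
shift mm [ 293.1 -244.    22.4]  dist 382.0
t 6.97 pos [ 0.7056 -0.099   0.2268] jaw 0.022 j [-0.3   0.66  1.21  0.    1.25 -0.32] zax [ 0.013 -0.004 -1.   ] F [-1.3 -0.2 -0.5] w 59.1
shift mm [ 282.8 -156.3   23.6]  dist 324.0
```

View pics/w4.png

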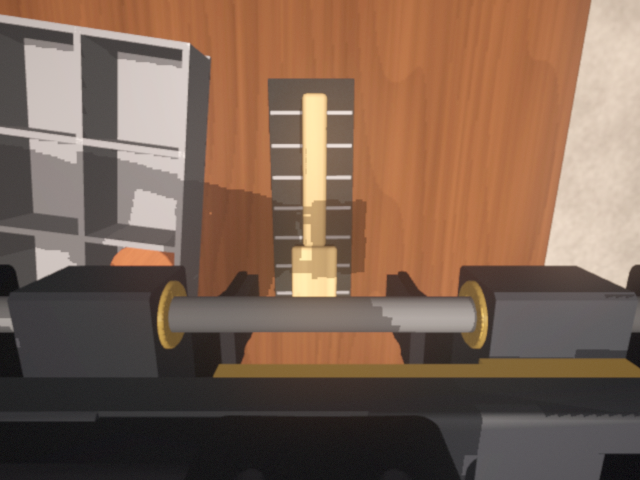

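Brush lies along the mat, column 315, rows 94–300. Next the bowls, after a fresh top view to check that none has been knocked.

```bash
cat >> h.py <<'E'
def bowls(f,K,W,save=None):
    hsv=cv2.cvtColor(f,cv2.COLOR_RGB2HSV)
    m=((hsv[...,1]<110)&(hsv[...,2]<110)).astype(np.uint8)
    out=[]
    org=((f[...,0]>180)&(f[...,1].astype(int)<160)&(f[...,2]<130)&(f[...,0].astype(int)-f[...,2]>90)).astype(np.uint8)
    n,l,s,c=cv2.connectedComponentsWithStats(org,connectivity=8)
    for i in range(1,n):
        if s[i,4]>40:
            out.append((int(s[i,4]),*[int(v) for v in s[i,:4]]))
    g=cv2.morphologyEx(m,cv2.MORPH_OPEN,np.ones((3,3),np.uint8))
    n,l,s,c=cv2.connectedComponentsWithStats(m,connectivity=4)
    res=[]
    for i in range(1,n):
        if 15<s[i,4]<90 and s[i,2]<11 and s[i,3]<11:
            x,y=c[i]; ring=cv2.circle(np.zeros_like(m),(int(round(x)),int(round(y))),6,1,2)
            if org[ring>0].mean()>.3: res.append((c[i].round(1),p2w(K,W,*c[i],.095)[:3].round(4),round(org[ring>0].mean(),2)))
    return res
E
python3 - <<'E'
from h import *
f,K,W=cam("top")
cv2.imwrite("pics/t2.png",f[:,:,::-1])
for x in bowls(f,K,W):print(x)
d=np.load("top.npz")
print("old");[print(x) for x in bowls(d["f"],d["K"],d["W"])]
E
```

```text
old
(array([234.4, 246. ]), array([0.5433, 0.1803, 0.095 ]), np.float64(0.69))
(array([358.3, 246.6]), array([ 0.5418, -0.1565,  0.095 ]), np.float64(0.65))
(array([175.5, 276.8]), array([0.4595, 0.3363, 0.095 ]), np.float64(0.64))
(array([230.8, 278.5]), array([0.455 , 0.1879, 0.095 ]), np.float64(0.73))
```

View pics/t2.png

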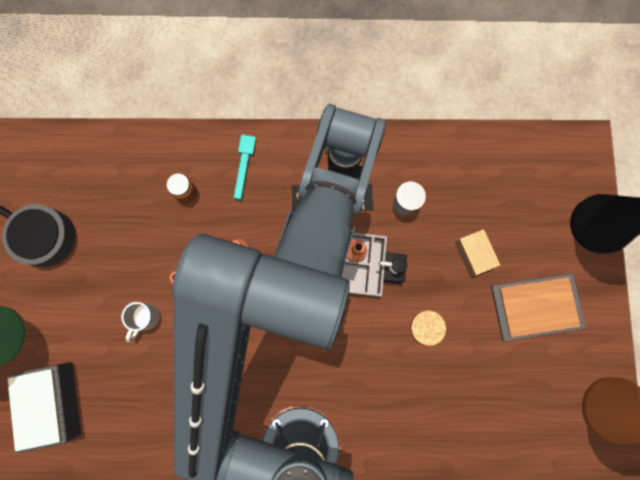

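Emit:
play_rows([
  {"hand": 60, "translation": [213, -196, 0], "roll": 0},
  {"hand": 60, "translation": [213, -196, 0], "roll": 0},
  {"hand": 60, "translation": [213, -196, 0], "roll": 0},
  {"hand": 60, "translation": [213, -196, 0], "roll": 0},
  {"hand": 60, "translation": [213, -196, 0], "roll": 0},
  {"hand": 60, "translation": [213, -196, 0], "roll": 0},
  {"hand": 60, "translation": [213, -196, 0], "roll": 0},
  {"hand": 60, "translation": [213, -196, 0], "roll": 0},
  {"hand": 60, "translation": [213, -196, 0], "roll": 0},
])

```text
time_s: 7.77
position: [0.4985, 0.1121, 0.2183]
orientation: [-2.191, -2.247, 0.005]
wrist_force: [-0.4, 0.4, -1.0]
gripper_width: 0.69
```

```bash
python3 - <<'E'
from h import *
f,K,W=cam("wrist")
cv2.imwrite("pics/w5.png",f[:,:,::-1])
for b in([.459,.3362],[.4552,.1882],[.5433,.1802]):
    u=w2p(K,W,[*b,.095]);print(b,u.round(0));
plan([.5433,.1802,.15])
f,K,W=cam("scene"); crop(f,220,150,420,300,4,"s5.png")
E
```

```text
[0.459, 0.3362] [ 266. -133.]
[0.4552, 0.1882] [263. 129.]
[0.5433, 0.1802] [390. 145.]
t 7.82 pos [0.5006 0.1111 0.2186] jaw 0.024 j [ 0.    0.41  1.74 -0.    1.   -0.02] zax [-0.002 -0.    -1.   ] F [ 1.1 -0.2  1.1] w 59.9
shift mm [68.1 44.5 68.5]  dist 106.0
```

View pics/w5.png

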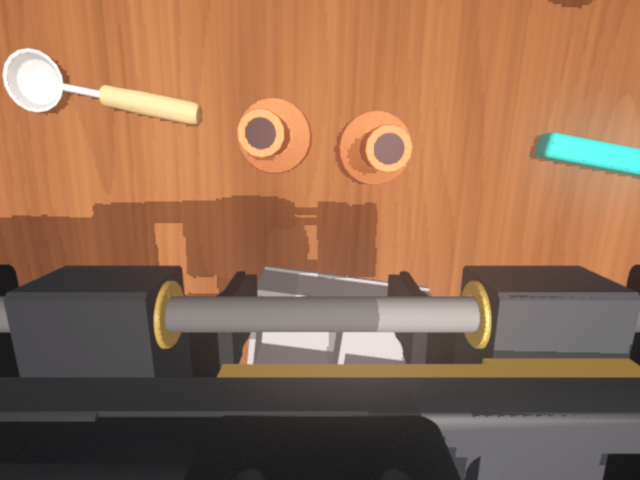

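B and C stems show at (260,132) and (388,148), about 2 mm from prediction, so neither has moved. Grasping C.

Emit:
play_rows([
  {"hand": 60, "translation": [34, 22, 15], "roll": 0},
  {"hand": 60, "translation": [67, 44, 30], "roll": 0},
  {"hand": 60, "translation": [67, 44, 60], "roll": 0},
  {"hand": 60, "translation": [67, 44, 95], "roll": 0},
  {"hand": 60, "translation": [67, 44, 125], "roll": 0},
  {"hand": 60, "translation": [67, 44, 140], "roll": 0},
  {"hand": 60, "translation": [67, 44, 140], "roll": 0},
  {"hand": 60, "translation": [67, 44, 140], "roll": 0},
])

```text
time_s: 8.53
position: [0.5446, 0.1774, 0.0781]
orientation: [-2.198, -2.243, 0.003]
wrist_force: [1.1, -1.3, 0.6]
gripper_width: 0.69
```

Emit:
play_rows([
  {"hand": 20, "translation": [0, 0, 0], "roll": 0},
  {"hand": 20, "translation": [0, 0, 0], "roll": 0},
  {"hand": 20, "translation": [0, 0, 0], "roll": 0},
  {"hand": 20, "translation": [0, 0, 0], "roll": 0},
  {"hand": 20, "translation": [0, 0, 0], "roll": 0},
  {"hand": 20, "translation": [0, 0, 0], "roll": 0},
  {"hand": 20, "translation": [0, 0, 0], "roll": 0},
], newtons=25)

```text
time_s: 9.12
position: [0.5439, 0.1786, 0.0803]
orientation: [2.196, 2.246, 0.0]
wrist_force: [-1.4, -0.6, 4.1]
gripper_width: 0.374
```

```bash
python3 - <<'E'
from h import *
plan([.5506,-.0779,.2])
E
```

```text
t 9.12 pos [0.5439 0.1786 0.0803] jaw 0.022 j [ 0.12  0.69  1.69 -0.    0.76  0.1 ] zax [ 0. -0. -1.] F [-1.4 -0.6  4.1] w 32.5
shift mm [-256.6    1.  -119.7]  dist 283.0
```

Emit:
play_rows([
  {"hand": 20, "translation": [0, 0, -40], "roll": 0},
  {"hand": 20, "translation": [0, 0, -80], "roll": 0},
  {"hand": 20, "translation": [0, 0, -120], "roll": 0},
  {"hand": 20, "translation": [-40, 0, -120], "roll": 0},
  {"hand": 20, "translation": [-80, 0, -120], "roll": 0},
  {"hand": 20, "translation": [-120, 0, -120], "roll": 0},
  {"hand": 20, "translation": [-160, 0, -120], "roll": 0},
  {"hand": 20, "translation": [-200, 0, -120], "roll": 0},
  {"hand": 20, "translation": [-240, 1, -120], "roll": 0},
  {"hand": 20, "translation": [-257, 7, -120], "roll": 0},
])

```text
time_s: 9.95
position: [0.5561, -0.083, 0.1993]
orientation: [2.199, 2.241, -0.003]
wrist_force: [1.4, 1.1, -1.7]
gripper_width: 0.373
```

Emit:
play_rows([
  {"hand": 20, "translation": [0, 0, 0], "roll": 0},
  {"hand": 20, "translation": [0, 0, 0], "roll": 0},
])

```text
time_s: 10.12
position: [0.5566, -0.0793, 0.1991]
orientation: [-2.199, -2.242, -0.0]
wrist_force: [0.1, 0.8, -1.1]
gripper_width: 0.373
```

```bash
python3 - <<'E'
from h import *
plan([.5506,-.0779,.086])
f,K,W=cam("wrist")
cv2.imwrite("pics/w6.png",f[:,:,::-1])
E
```

```text
t 10.12 pos [ 0.5566 -0.0793  0.1991] jaw 0.019 j [-0.34  0.5   1.64  0.    1.01 -0.36] zax [-0.     0.001 -1.   ] F [ 0.1  0.8 -1.1] w 32.5
shift mm [  1.4  -5.9 113.1]  dist 113.0
```

View pics/w6.png

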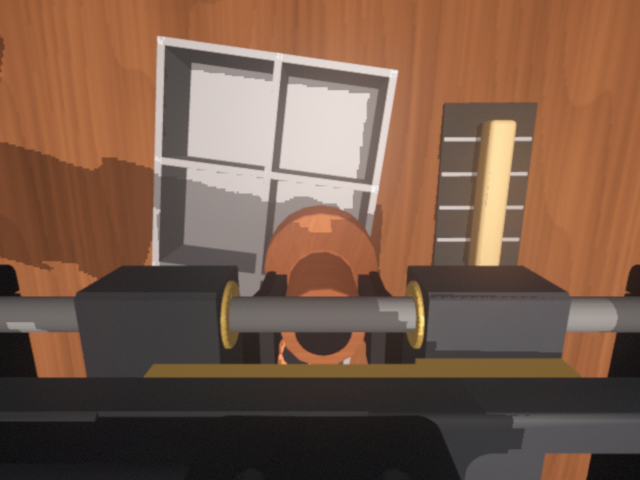

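```bash
python3 - <<'E'
from h import *
f,K,W=cam("wrist")
a=-.1087;t=np.array([.5103,-.0735]);Rm=np.array([[np.cos(a),-np.sin(a)],[np.sin(a),np.cos(a)]])
for p,o in(((-.0835,.124),(160,38)),((.0835,.124),(398,70)),((0,.124),(279,54)),((0,.0405),(268,175)),((.0835,.0405),(380,188)),((-.0835,.0405),(154,160))):
    q=Rm@p+t; print(p,w2p(K,W,[*q,.06]).round(1),o,((p2w(K,W,*o,.06)[:2]-q)*1000).round(1))
E
```

```text
(-0.0835, 0.124) [158.4  36. ] (160, 38) [ 1.  -1.2]
(0.0835, 0.124) [398.7  70.2] (398, 70) [-0.5  0.1]
(0, 0.124) [279.7  53.3] (279, 54) [-0.5 -0.5]
(0, 0.0405) [268.2 174.5] (268, 175) [-0.1 -0.3]
(0.0835, 0.0405) [378.8 189.2] (380, 188) [0.8 0.9]
(-0.0835, 0.0405) [155.5 159.7] (154, 160) [-1.2 -0.3]
```

Emit:
play_rows([
  {"hand": 20, "translation": [1, -6, 30], "roll": 0},
  {"hand": 20, "translation": [1, -6, 60], "roll": 0},
  {"hand": 20, "translation": [1, -6, 85], "roll": 0},
  {"hand": 20, "translation": [1, -6, 105], "roll": 0},
  {"hand": 20, "translation": [1, -6, 113], "roll": 0},
  {"hand": 20, "translation": [1, -6, 113], "roll": 0},
  {"hand": 20, "translation": [1, -6, 113], "roll": 0},
])

```text
time_s: 10.8
position: [0.5506, -0.076, 0.0866]
orientation: [-2.194, -2.248, 0.0]
wrist_force: [0.5, 0.4, -1.4]
gripper_width: 0.371
```

```bash
python3 - <<'E'
from h import *
plan([.5506,-.0779,.0853])
E
```

```text
t 10.8 pos [ 0.5506 -0.076   0.0866] jaw 0.024 j [-0.34  0.66  1.73  0.    0.75 -0.36] zax [-0.  0. -1.] F [ 0.5  0.4 -1.4] w 32.3
shift mm [-1.9 -0.   1.3]  dist 2.0
```

Emit:
play_rows([
  {"hand": 20, "translation": [-1, 0, 2], "roll": 0},
  {"hand": 20, "translation": [-1, 0, 2], "roll": 0},
  {"hand": 50, "translation": [-1, 0, 2], "roll": 0},
  {"hand": 50, "translation": [-1, 0, 2], "roll": 0},
  {"hand": 50, "translation": [-1, 0, 2], "roll": 0},
  {"hand": 50, "translation": [-1, 0, -30], "roll": 0},
  {"hand": 50, "translation": [-1, 0, -70], "roll": 0},
  {"hand": 60, "translation": [-1, 0, -110], "roll": 0},
  {"hand": 60, "translation": [-1, 0, -120], "roll": 0},
  {"hand": 60, "translation": [-1, 0, -120], "roll": 0},
])

```text
time_s: 11.63
position: [0.5532, -0.0793, 0.2107]
orientation: [2.191, 2.24, 0.006]
wrist_force: [0.5, -0.4, -0.5]
gripper_width: 0.67
```

```bash
python3 - <<'E'
from h import *
plan([.4552,.1300,.2])
f,K,W=cam("scene"); crop(f,220,150,420,300,4,"s6.png")
E
```

```text
t 11.63 pos [ 0.5532 -0.0793  0.2107] jaw 0.022 j [-0.34  0.47  1.64  0.    1.02 -0.36] zax [ 0.009 -0.003 -1.   ] F [ 0.5 -0.4 -0.5] w 58.2
shift mm [211.4 -93.4   9.1]  dist 231.0
```

View pics/s6.png

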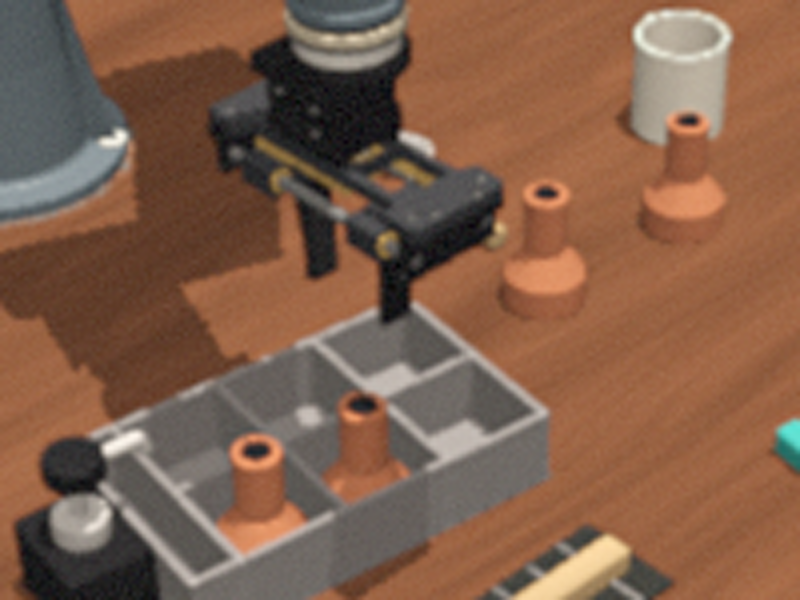

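Bowl C stands upright in the middle far pocket (crop 360,450), beside the soaking one. Next is B.

Emit:
play_rows([
  {"hand": 60, "translation": [205, -93, 0], "roll": 0},
  {"hand": 60, "translation": [205, -93, 0], "roll": 0},
  {"hand": 60, "translation": [205, -93, 0], "roll": 0},
  {"hand": 60, "translation": [205, -93, 0], "roll": 0},
  {"hand": 60, "translation": [205, -93, 0], "roll": 0},
  {"hand": 60, "translation": [205, -93, 0], "roll": 0},
  {"hand": 60, "translation": [205, -93, 0], "roll": 0},
  {"hand": 60, "translation": [205, -93, 0], "roll": 0},
])

```text
time_s: 12.35
position: [0.4516, 0.1251, 0.2049]
orientation: [-2.192, -2.247, 0.005]
wrist_force: [0.5, -0.7, 0.0]
gripper_width: 0.69
```

```bash
python3 - <<'E'
from h import *
f,K,W=cam("wrist")
cv2.imwrite("pics/w7.png",f[:,:,::-1])
for b in([.459,.3362],[.4552,.1882]):
    u=w2p(K,W,[*b,.095]);print(b,u.round(0));
plan([.4552,.1882,.079])
E
```

```text
[0.459, 0.3362] [ 345. -120.]
[0.4552, 0.1882] [331. 151.]
t 12.4 pos [0.4527 0.1243 0.2053] jaw 0.023 j [ 0.03  0.38  1.85 -0.    0.92  0.01] zax [-0.002 -0.001 -1.   ] F [-0.3 -0.4  0.2] w 59.5
shift mm [ 63.8   4.2 126.2]  dist 142.0
```

View pics/w7.png

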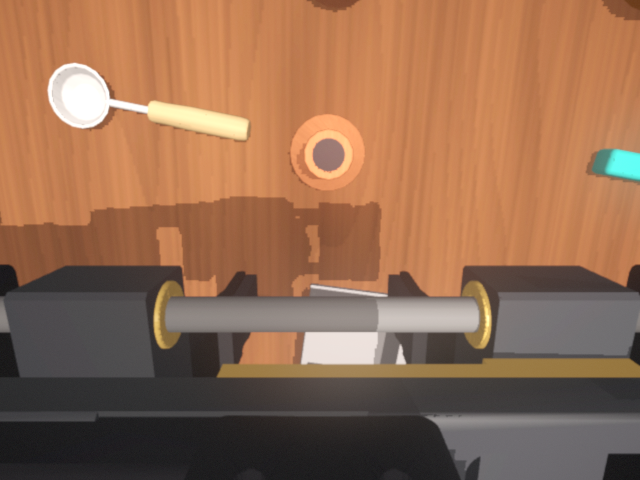

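Bowl B's stem is at (328,154), predicted (331,151), so it has not moved.

Emit:
play_rows([
  {"hand": 60, "translation": [32, 2, 15], "roll": 0},
  {"hand": 60, "translation": [62, 3, 30], "roll": 0},
  {"hand": 60, "translation": [62, 3, 60], "roll": 0},
  {"hand": 60, "translation": [62, 3, 90], "roll": 0},
  {"hand": 60, "translation": [62, 3, 115], "roll": 0},
  {"hand": 60, "translation": [62, 3, 126], "roll": 0},
  {"hand": 60, "translation": [62, 3, 126], "roll": 0},
  {"hand": 60, "translation": [62, 3, 126], "roll": 0},
])

```text
time_s: 13.07
position: [0.4552, 0.1853, 0.0794]
orientation: [-2.198, -2.243, 0.003]
wrist_force: [-0.0, -0.2, 0.1]
gripper_width: 0.687
```

Emit:
play_rows([
  {"hand": 20, "translation": [0, 0, 0], "roll": 0},
  {"hand": 20, "translation": [0, 0, 0], "roll": 0},
  {"hand": 20, "translation": [0, 0, 0], "roll": 0},
  {"hand": 20, "translation": [0, 0, 0], "roll": 0},
  {"hand": 20, "translation": [0, 0, 0], "roll": 0},
  {"hand": 20, "translation": [0, 0, 0], "roll": 0},
  {"hand": 20, "translation": [0, 0, 0], "roll": 0},
], newtons=25)

```text
time_s: 13.65
position: [0.4547, 0.1866, 0.0811]
orientation: [2.196, 2.246, 0.0]
wrist_force: [-0.7, -0.6, 4.3]
gripper_width: 0.372
```

```bash
python3 - <<'E'
from h import *
plan([.5593,.0026,.2])
E
```

```text
t 13.65 pos [0.4547 0.1866 0.0811] jaw 0.022 j [ 0.16  0.62  1.9  -0.    0.62  0.14] zax [ 0. -0. -1.] F [-0.7 -0.6  4.3] w 32.4
shift mm [-186.3  100.5 -118.9]  dist 243.0
```

Emit:
play_rows([
  {"hand": 20, "translation": [0, 0, -40], "roll": 0},
  {"hand": 20, "translation": [0, 0, -80], "roll": 0},
  {"hand": 20, "translation": [0, 0, -119], "roll": 0},
  {"hand": 20, "translation": [-35, 20, -119], "roll": 0},
  {"hand": 20, "translation": [-70, 40, -119], "roll": 0},
  {"hand": 20, "translation": [-105, 60, -119], "roll": 0},
  {"hand": 20, "translation": [-140, 80, -119], "roll": 0},
  {"hand": 20, "translation": [-170, 95, -119], "roll": 0},
  {"hand": 20, "translation": [-186, 100, -119], "roll": 0},
  {"hand": 20, "translation": [-186, 100, -119], "roll": 0},
])

```text
time_s: 14.48
position: [0.561, -0.0012, 0.1992]
orientation: [2.199, 2.239, 0.0]
wrist_force: [-0.1, 0.7, -1.2]
gripper_width: 0.369
```

Emit:
play_rows([
  {"hand": 20, "translation": [0, 0, 0], "roll": 0},
  {"hand": 20, "translation": [0, 0, 0], "roll": 0},
])

```text
time_s: 14.65
position: [0.5577, 0.0035, 0.1989]
orientation: [-2.195, -2.244, 0.001]
wrist_force: [1.0, -0.2, -3.7]
gripper_width: 0.373
```

```bash
python3 - <<'E'
from h import *
plan([.5593,.0026,.086])
E
```

```text
t 14.65 pos [0.5577 0.0035 0.1989] jaw 0.022 j [-0.19  0.49  1.65  0.    1.01 -0.22] zax [-0.002  0.001 -1.   ] F [ 1.  -0.2 -3.7] w 32.5
shift mm [ -1.1   1.8 112.9]  dist 113.0
```

Emit:
play_rows([
  {"hand": 20, "translation": [0, 1, 30], "roll": 0},
  {"hand": 20, "translation": [0, 1, 60], "roll": 0},
  {"hand": 20, "translation": [0, 1, 85], "roll": 0},
  {"hand": 20, "translation": [0, 1, 105], "roll": 0},
  {"hand": 20, "translation": [0, 1, 113], "roll": 0},
  {"hand": 20, "translation": [0, 1, 114], "roll": 0},
  {"hand": 20, "translation": [0, 1, 114], "roll": 0},
  {"hand": 20, "translation": [0, 1, 114], "roll": 0},
])

```text
time_s: 15.32
position: [0.5601, 0.0037, 0.0861]
orientation: [2.195, 2.247, 0.001]
wrist_force: [0.5, -0.3, -1.9]
gripper_width: 0.371
```

Emit:
play_rows([
  {"hand": 20, "translation": [0, 0, 0], "roll": 0},
  {"hand": 50, "translation": [0, 0, 0], "roll": 0},
  {"hand": 50, "translation": [0, 0, 0], "roll": 0},
  {"hand": 50, "translation": [0, 0, 0], "roll": 0},
  {"hand": 50, "translation": [0, 0, 0], "roll": 0},
  {"hand": 50, "translation": [0, 0, -35], "roll": 0},
  {"hand": 50, "translation": [0, 0, -70], "roll": 0},
  {"hand": 60, "translation": [0, 0, -110], "roll": 0},
  {"hand": 60, "translation": [0, 0, -120], "roll": 0},
  {"hand": 60, "translation": [0, 0, -120], "roll": 0},
])

```text
time_s: 16.15
position: [0.5624, 0.0024, 0.2095]
orientation: [2.192, 2.24, 0.008]
wrist_force: [-0.5, -0.7, -0.6]
gripper_width: 0.668
```

```bash
python3 - <<'E'
from h import *
plan([.459,.3362-.063,.205])
f,K,W=cam("scene"); crop(f,220,150,420,300,4,"s7.png")
E
```

```text
t 16.15 pos [0.5624 0.0024 0.2095] jaw 0.022 j [-0.19  0.48  1.63  0.    1.02 -0.22] zax [ 0.009 -0.002 -1.   ] F [-0.5 -0.7 -0.6] w 58.2
shift mm [273.1 -97.5   3.1]  dist 290.0
```

View pics/s7.png

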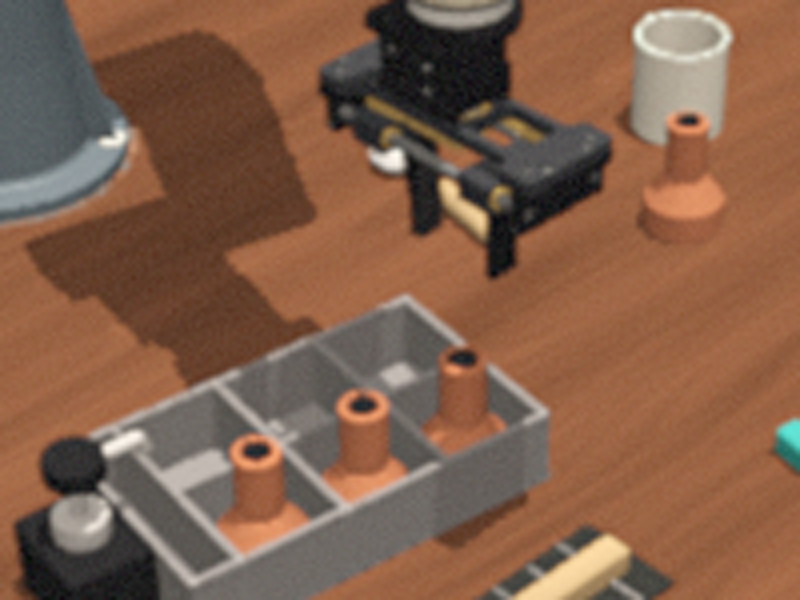

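B is in (crop 460,400). Now A.

Emit:
play_rows([
  {"hand": 60, "translation": [268, -97, 2], "roll": 0},
  {"hand": 60, "translation": [268, -97, 2], "roll": 0},
  {"hand": 60, "translation": [268, -97, 2], "roll": 0},
  {"hand": 60, "translation": [268, -97, 2], "roll": 0},
  {"hand": 60, "translation": [268, -97, 2], "roll": 0},
  {"hand": 60, "translation": [268, -97, 2], "roll": 0},
  {"hand": 60, "translation": [268, -97, 2], "roll": 0},
  {"hand": 60, "translation": [268, -97, 2], "roll": 0},
  {"hand": 60, "translation": [268, -97, 2], "roll": 0},
])

```text
time_s: 16.95
position: [0.4547, 0.2696, 0.2014]
orientation: [-2.191, -2.249, 0.007]
wrist_force: [0.5, -0.9, -0.1]
gripper_width: 0.688
```

```bash
python3 - <<'E'
from h import *
f,K,W=cam("wrist")
cv2.imwrite("pics/w8.png",f[:,:,::-1])
for b in([.459,.3362],):
    u=w2p(K,W,[*b,.095]);print(b,u.round(0));
plan([.459,.3362,.079])
E
```

```text
[0.459, 0.3362] [332. 145.]
t 17.0 pos [0.4557 0.2685 0.2017] jaw 0.024 j [ 0.32  0.45  1.71 -0.    0.98  0.3 ] zax [-0.003 -0.002 -1.   ] F [ 0.4 -0.9  0.3] w 60.1
shift mm [ 67.8   5.4 122.6]  dist 140.0
```

View pics/w8.png

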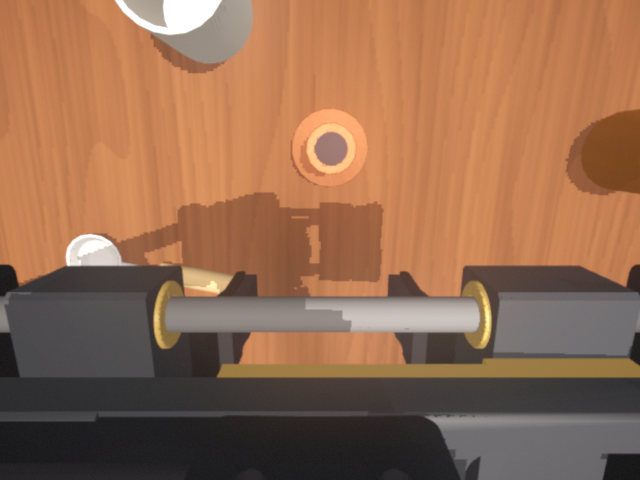

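Bowl A's stem is at (331,149), predicted (332,145), so it has not moved either.

Emit:
play_rows([
  {"hand": 60, "translation": [33, 3, 15], "roll": 0},
  {"hand": 60, "translation": [66, 5, 30], "roll": 0},
  {"hand": 60, "translation": [66, 5, 60], "roll": 0},
  {"hand": 60, "translation": [66, 5, 90], "roll": 0},
  {"hand": 60, "translation": [66, 5, 112], "roll": 0},
  {"hand": 60, "translation": [66, 5, 122], "roll": 0},
  {"hand": 60, "translation": [66, 5, 122], "roll": 0},
  {"hand": 60, "translation": [66, 5, 122], "roll": 0},
])

```text
time_s: 17.67
position: [0.4612, 0.3336, 0.0811]
orientation: [-2.199, -2.243, 0.002]
wrist_force: [-0.1, 0.4, 0.4]
gripper_width: 0.688
```

Emit:
play_rows([
  {"hand": 20, "translation": [0, 0, 0], "roll": 0},
  {"hand": 20, "translation": [0, 0, 0], "roll": 0},
  {"hand": 20, "translation": [0, 0, 0], "roll": 0},
  {"hand": 20, "translation": [0, 0, 0], "roll": 0},
  {"hand": 20, "translation": [0, 0, 0], "roll": 0},
  {"hand": 20, "translation": [0, 0, 0], "roll": 0},
  {"hand": 20, "translation": [0, 0, 0], "roll": 0},
], newtons=25)

```text
time_s: 18.25
position: [0.4601, 0.3348, 0.0821]
orientation: [-2.196, -2.246, 0.0]
wrist_force: [-2.3, 0.2, 5.4]
gripper_width: 0.377
```

```bash
python3 - <<'E'
from h import *
plan([.4788,.0114,.2])
E
```

```text
t 18.25 pos [0.4601 0.3348 0.0821] jaw 0.022 j [0.43 0.68 1.7  0.   0.76 0.41] zax [-0.  0. -1.] F [-2.3  0.2  5.4] w 32.8
shift mm [-323.7   11.4 -117.9]  dist 345.0
```

Emit:
play_rows([
  {"hand": 20, "translation": [0, 0, -40], "roll": 0},
  {"hand": 20, "translation": [0, 0, -80], "roll": 0},
  {"hand": 20, "translation": [0, 0, -118], "roll": 0},
  {"hand": 20, "translation": [-40, 1, -118], "roll": 0},
  {"hand": 20, "translation": [-80, 3, -118], "roll": 0},
  {"hand": 20, "translation": [-120, 4, -118], "roll": 0},
  {"hand": 20, "translation": [-160, 6, -118], "roll": 0},
  {"hand": 20, "translation": [-200, 8, -118], "roll": 0},
  {"hand": 20, "translation": [-240, 9, -118], "roll": 0},
  {"hand": 20, "translation": [-280, 10, -118], "roll": 0},
])

```text
time_s: 19.08
position: [0.4764, 0.0532, 0.1993]
orientation: [2.196, 2.246, -0.0]
wrist_force: [1.4, -0.1, -2.3]
gripper_width: 0.373
```

Emit:
play_rows([
  {"hand": 20, "translation": [-30, 1, 0], "roll": 0},
  {"hand": 20, "translation": [-44, 1, 0], "roll": 0},
  {"hand": 20, "translation": [-44, 1, 0], "roll": 0},
  {"hand": 20, "translation": [-44, 1, 0], "roll": 0},
])

```text
time_s: 19.42
position: [0.4785, 0.0104, 0.1992]
orientation: [-2.199, -2.243, 0.0]
wrist_force: [-0.9, 0.2, -2.1]
gripper_width: 0.372
```

```bash
python3 - <<'E'
from h import *
plan([.4788,.0114,.087])
E
```

```text
t 19.42 pos [0.4785 0.0104 0.1992] jaw 0.02 j [-0.21  0.4   1.84  0.    0.91 -0.23] zax [-0.001  0.    -1.   ] F [-0.9  0.2 -2.1] w 32.4
shift mm [  0.9   0.3 112.2]  dist 112.0
```

Emit:
play_rows([
  {"hand": 20, "translation": [1, 0, 30], "roll": 0},
  {"hand": 20, "translation": [1, 0, 60], "roll": 0},
  {"hand": 20, "translation": [1, 0, 85], "roll": 0},
  {"hand": 20, "translation": [1, 0, 105], "roll": 0},
  {"hand": 20, "translation": [1, 0, 112], "roll": 0},
  {"hand": 20, "translation": [1, 0, 113], "roll": 0},
  {"hand": 20, "translation": [1, 0, 113], "roll": 0},
  {"hand": 20, "translation": [1, 0, 113], "roll": 0},
])

```text
time_s: 20.08
position: [0.479, 0.013, 0.0868]
orientation: [2.194, 2.247, 0.001]
wrist_force: [0.4, -0.7, -2.4]
gripper_width: 0.372
```

Emit:
play_rows([
  {"hand": 20, "translation": [0, 0, 0], "roll": 0},
  {"hand": 50, "translation": [0, 0, 0], "roll": 0},
  {"hand": 50, "translation": [0, 0, 0], "roll": 0},
  {"hand": 50, "translation": [0, 0, 0], "roll": 0},
  {"hand": 50, "translation": [0, 0, 0], "roll": 0},
  {"hand": 50, "translation": [0, 0, -35], "roll": 0},
  {"hand": 50, "translation": [0, 0, -70], "roll": 0},
  {"hand": 50, "translation": [0, 0, -110], "roll": 0},
  {"hand": 50, "translation": [0, 0, -130], "roll": 0},
  {"hand": 50, "translation": [0, 0, -130], "roll": 0},
])

```text
time_s: 20.92
position: [0.4818, 0.0114, 0.2213]
orientation: [2.19, 2.239, 0.009]
wrist_force: [0.9, -0.5, -0.1]
gripper_width: 0.575
```

```bash
python3 - <<'E'
from h import *
plan([.4897,-.2614,.2])
f,K,W=cam("scene"); crop(f,220,150,420,300,4,"s8.png")
f,K,W=cam("top"); cv2.imwrite("pics/t8.png",f[:,:,::-1])
E
```

```text
t 20.92 pos [0.4818 0.0114 0.2213] jaw 0.022 j [-0.21  0.36  1.81  0.    0.96 -0.23] zax [ 0.011 -0.002 -1.   ] F [ 0.9 -0.5 -0.1] w 50.0
shift mm [-272.9    1.7   22. ]  dist 274.0
```

View pics/s8.png

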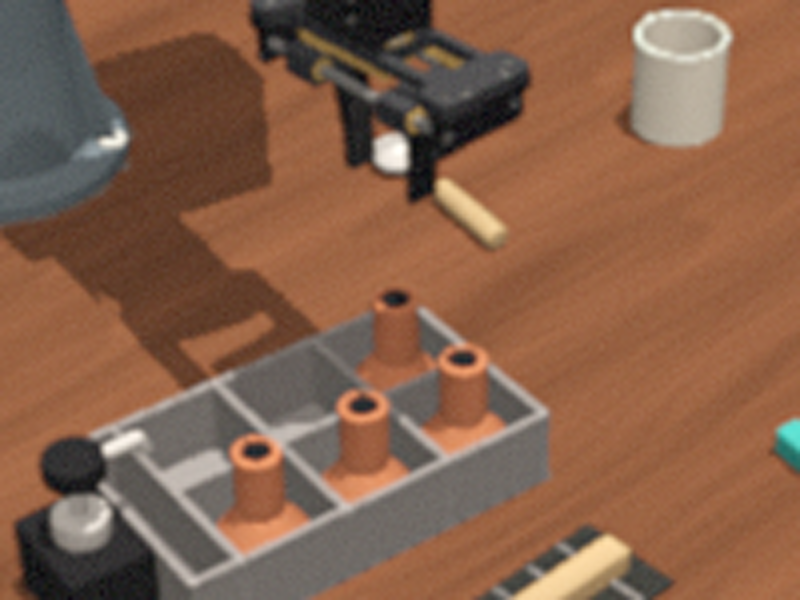

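View pics/t8.png

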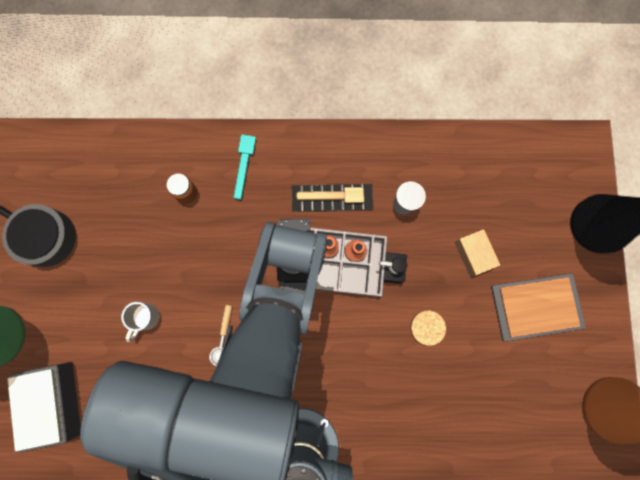

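All three bowls are in the tub and the brush is on the mat (top 330,195). Now the pump, with the fingers shut.

Emit:
play_rows([
  {"hand": 0, "translation": [-40, 0, 0], "roll": 0},
  {"hand": 0, "translation": [-80, 1, 5], "roll": 0},
  {"hand": 0, "translation": [-120, 2, 10], "roll": 0},
  {"hand": 0, "translation": [-160, 2, 15], "roll": 0},
  {"hand": 0, "translation": [-200, 2, 20], "roll": 0},
  {"hand": 0, "translation": [-240, 2, 22], "roll": 0},
  {"hand": 0, "translation": [-265, 2, 22], "roll": 0},
  {"hand": 0, "translation": [-272, 2, 22], "roll": 0},
  {"hand": 0, "translation": [-272, 2, 22], "roll": 0},
  {"hand": 0, "translation": [-272, 2, 22], "roll": 0},
])

```text
time_s: 21.85
position: [0.4854, -0.2586, 0.1929]
orientation: [-2.195, -2.242, -0.0]
wrist_force: [-0.4, 0.2, -0.5]
gripper_width: 0.009
```

```bash
python3 - <<'E'
from h import *
plan([.4897,-.2614,.148])
f,K,W=cam("scene"); crop(f,200,190,400,340,4,"s9.png")
f,K,W=cam("top"); crop(f,250,150,450,300,4,"t9.png")
print(r.mark_of("top","brush_c"),r.mark_of("scene","brush_c"),r.mark_of("scene","pump_top"))
E
```

```text
t 21.85 pos [ 0.4854 -0.2586  0.1929] jaw 0.021 j [-0.69  0.49  1.67  0.    0.98 -0.71] zax [-0.003  0.003 -1.   ] F [-0.4  0.2 -0.5] w 0.8
shift mm [-3.1  4.3 44.9]  dist 45.0
[{'xyz': [0.7887, 0.172, 0.0108], 'conf': 0.66}, {'xyz': [0.7023, -0.0836, 0.0119], 'conf': 0.64}] [{'xyz': [0.7935, 0.1725, 0.0108], 'conf': 0.89}, {'xyz': [0.3523, 0.4387, 0.0007], 'conf': 0.71}, {'xyz': [0.7011, -0.0817, 0.0151], 'conf': 0.68}] [{'xyz': [0.4862, -0.2624, 0.1325], 'conf': 0.86}]
```

View pics/s9.png

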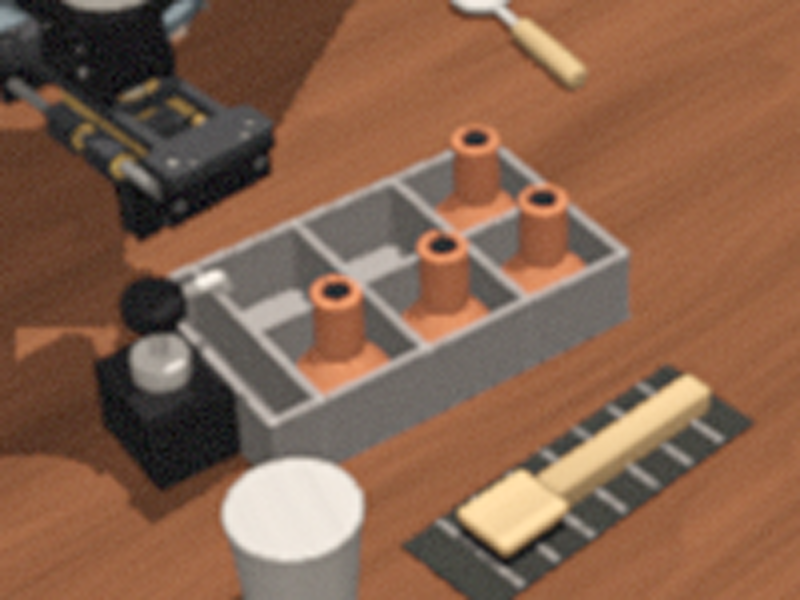

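View pics/t9.png

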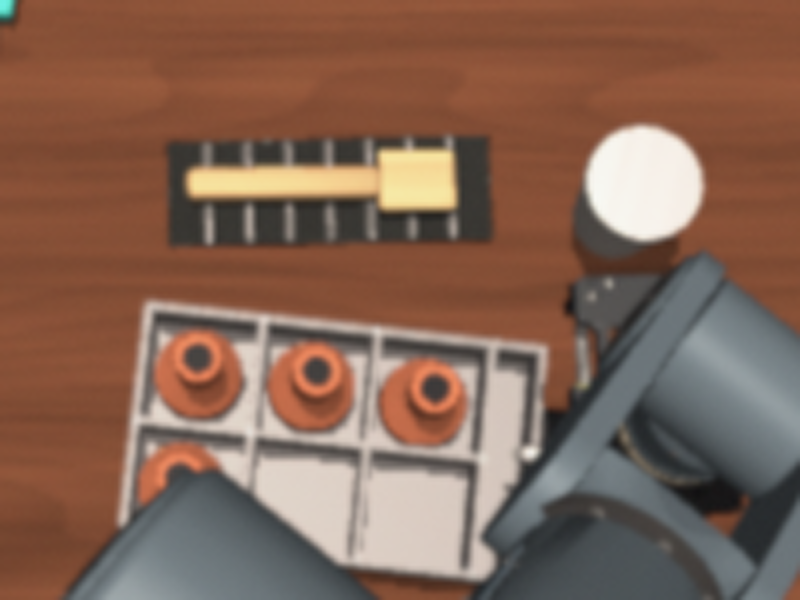

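Emit:
play_rows([
  {"hand": 0, "translation": [-2, 3, 20], "roll": 0},
  {"hand": 0, "translation": [-2, 3, 42], "roll": 0},
  {"hand": 0, "translation": [-2, 3, 42], "roll": 0},
  {"hand": 0, "translation": [-2, 3, 42], "roll": 0},
])

```text
time_s: 22.43
position: [0.4891, -0.2604, 0.152]
orientation: [-2.194, -2.245, 0.0]
wrist_force: [0.4, 0.3, 0.6]
gripper_width: 0.004
```

```bash
python3 - <<'E'
from h import *
plan([.4897,-.2614,.148])
f,K,W=cam("scene"); crop(f,200,220,300,295,8,"s10.png")
E
```

```text
t 22.43 pos [ 0.4891 -0.2604  0.152 ] jaw 0.023 j [-0.69  0.56  1.69  0.    0.89 -0.71] zax [-0.002  0.002 -1.   ] F [0.4 0.3 0.6] w 0.3
shift mm [-1.   0.6  4. ]  dist 4.0
```

View pics/s10.png

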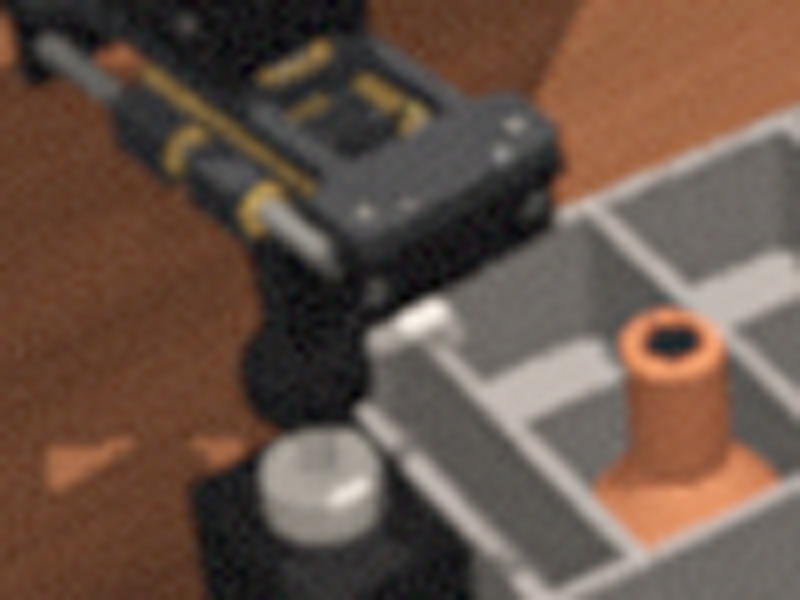

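Emit:
play_rows([
  {"hand": 0, "translation": [-1, 0, 10], "roll": 0},
  {"hand": 0, "translation": [-1, 0, 18], "roll": 0},
  {"hand": 0, "translation": [-1, 0, 25], "roll": 0},
  {"hand": 0, "translation": [-1, 0, 30], "roll": 0},
  {"hand": 0, "translation": [-1, 0, 30], "roll": 0},
  {"hand": 0, "translation": [-1, 0, 30], "roll": 0},
])

```text
time_s: 22.98
position: [0.4914, -0.2637, 0.1237]
orientation: [2.194, 2.242, 0.002]
wrist_force: [2.0, 0.7, 8.7]
gripper_width: 0.002
```

Emit:
play_rows([
  {"hand": 0, "translation": [0, 0, 3], "roll": 0},
  {"hand": 0, "translation": [0, 0, 3], "roll": 0},
  {"hand": 0, "translation": [0, 0, 3], "roll": 0},
])

```text
time_s: 23.23
position: [0.4914, -0.2637, 0.121]
orientation: [2.194, 2.242, 0.002]
wrist_force: [1.2, 1.6, 8.9]
gripper_width: 0.006
```

Emit:
play_rows([
  {"hand": 0, "translation": [0, 0, 3], "roll": 0},
  {"hand": 0, "translation": [0, 0, 3], "roll": 0},
  {"hand": 0, "translation": [0, 0, 3], "roll": 0},
])

```text
time_s: 23.48
position: [0.4914, -0.2637, 0.1202]
orientation: [2.193, 2.242, 0.002]
wrist_force: [-0.8, 3.4, 23.2]
gripper_width: 0.006
```

The stop was reached: force rose to 23 N and z stalled at 0.120. Going up fully, then two more strokes.

Emit:
play_rows([
  {"hand": 0, "translation": [0, 0, -15], "roll": 0},
  {"hand": 0, "translation": [0, 0, -36], "roll": 0},
  {"hand": 0, "translation": [0, 0, -36], "roll": 0},
  {"hand": 0, "translation": [0, 0, -36], "roll": 0},
  {"hand": 0, "translation": [0, 0, -36], "roll": 0},
  {"hand": 0, "translation": [0, 0, -36], "roll": 0},
])

```text
time_s: 23.98
position: [0.4888, -0.2622, 0.1513]
orientation: [-2.195, -2.244, 0.001]
wrist_force: [0.7, 0.3, 0.0]
gripper_width: 0.005
```

```bash
python3 - <<'E'
from h import *
plan([.4897,-.2614,.118])
f,K,W=cam("scene"); crop(f,200,220,300,295,8,"s11.png")
E
```

```text
t 23.98 pos [ 0.4888 -0.2622  0.1513] jaw 0.022 j [-0.69  0.56  1.69 -0.    0.89 -0.72] zax [-0.002  0.002 -1.   ] F [0.7 0.3 0. ] w 0.4
shift mm [ 0.7  1.  33.3]  dist 33.0
```

View pics/s11.png

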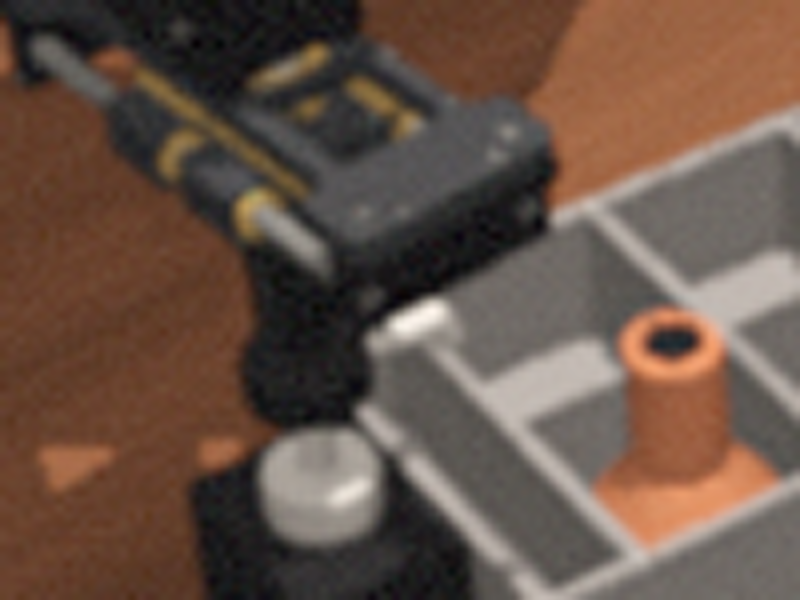

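The pump is back up, spout at the same place (425,320). Strokes two and three use the same depth.

Emit:
play_rows([
  {"hand": 0, "translation": [0, 0, 15], "roll": 0},
  {"hand": 0, "translation": [0, 0, 26], "roll": 0},
  {"hand": 0, "translation": [0, 0, 32], "roll": 0},
  {"hand": 0, "translation": [0, 0, 36], "roll": 0},
  {"hand": 0, "translation": [0, 0, 36], "roll": 0},
  {"hand": 0, "translation": [0, 0, 36], "roll": 0},
  {"hand": 0, "translation": [0, 0, 36], "roll": 0},
  {"hand": 0, "translation": [0, 0, 36], "roll": 0},
])

```text
time_s: 24.7
position: [0.4906, -0.2635, 0.1202]
orientation: [2.194, 2.243, 0.0]
wrist_force: [-3.8, 3.6, 29.1]
gripper_width: 0.006
```

Emit:
play_rows([
  {"hand": 0, "translation": [0, 0, -15], "roll": 0},
  {"hand": 0, "translation": [0, 0, -36], "roll": 0},
  {"hand": 0, "translation": [0, 0, -36], "roll": 0},
  {"hand": 0, "translation": [0, 0, -36], "roll": 0},
  {"hand": 0, "translation": [0, 0, -36], "roll": 0},
  {"hand": 0, "translation": [0, 0, -36], "roll": 0},
])

```text
time_s: 25.2
position: [0.4887, -0.262, 0.1509]
orientation: [-2.194, -2.243, 0.001]
wrist_force: [-0.1, -0.3, -0.1]
gripper_width: 0.005
```

Emit:
play_rows([
  {"hand": 0, "translation": [0, 0, 15], "roll": 0},
  {"hand": 0, "translation": [0, 0, 26], "roll": 0},
  {"hand": 0, "translation": [0, 0, 32], "roll": 0},
  {"hand": 0, "translation": [0, 0, 36], "roll": 0},
  {"hand": 0, "translation": [0, 0, 36], "roll": 0},
  {"hand": 0, "translation": [0, 0, 36], "roll": 0},
  {"hand": 0, "translation": [0, 0, 36], "roll": 0},
  {"hand": 0, "translation": [0, 0, 36], "roll": 0},
])

```text
time_s: 25.87
position: [0.4904, -0.2632, 0.1201]
orientation: [2.195, 2.244, 0.0]
wrist_force: [-4.9, 3.1, 31.7]
gripper_width: 0.007
```

Emit:
play_rows([
  {"hand": 0, "translation": [0, 0, -15], "roll": 0},
  {"hand": 0, "translation": [0, 0, -36], "roll": 0},
  {"hand": 0, "translation": [0, 0, -60], "roll": 0},
  {"hand": 0, "translation": [0, 0, -100], "roll": 0},
  {"hand": 0, "translation": [0, 0, -120], "roll": 0},
  {"hand": 0, "translation": [0, 0, -120], "roll": 0},
  {"hand": 0, "translation": [0, 0, -120], "roll": 0},
  {"hand": 0, "translation": [0, 0, -120], "roll": 0},
])

```text
time_s: 26.53
position: [0.4886, -0.2619, 0.2346]
orientation: [-2.194, -2.243, 0.001]
wrist_force: [-0.6, -0.6, -0.3]
gripper_width: 0.006
```

```bash
python3 - <<'E'
from h import *
plan([.4897,-.2614,.118])
f,K,W=cam("scene"); cv2.imwrite("pics/s12.png",f[:,:,::-1]); crop(f,200,190,400,340,4,"s12c.png")
print(r.mark_of("scene","pump_top"))
E
```

```text
t 26.53 pos [ 0.4886 -0.2619  0.2346] jaw 0.022 j [-0.69  0.44  1.62 -0.    1.09 -0.72] zax [-0.003  0.003 -1.   ] F [-0.6 -0.6 -0.3] w 0.5
shift mm [  0.2   1.4 116.6]  dist 117.0
[{'xyz': [0.4865, -0.2628, 0.1283], 'conf': 0.66}, {'xyz': [0.5425, -0.1605, 0.0522], 'conf': 0.52}]
```

View pics/s12c.png

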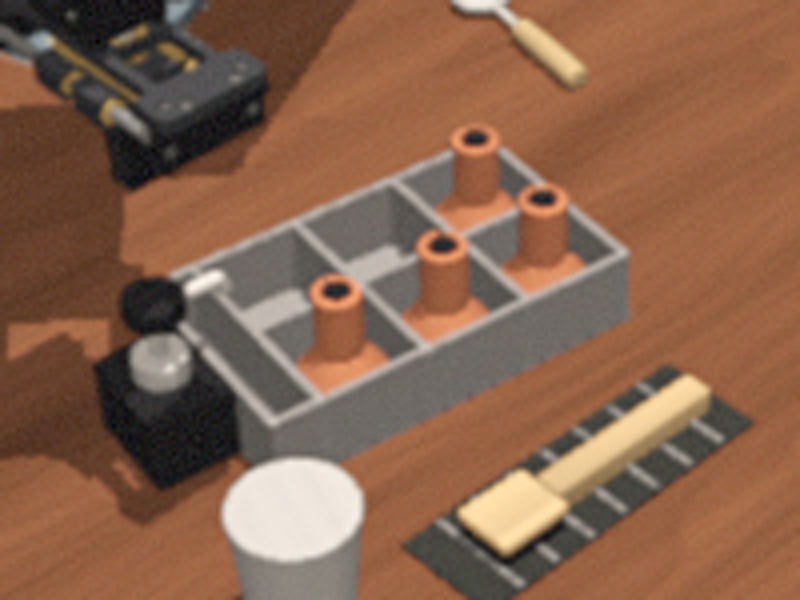

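View pics/s12.png

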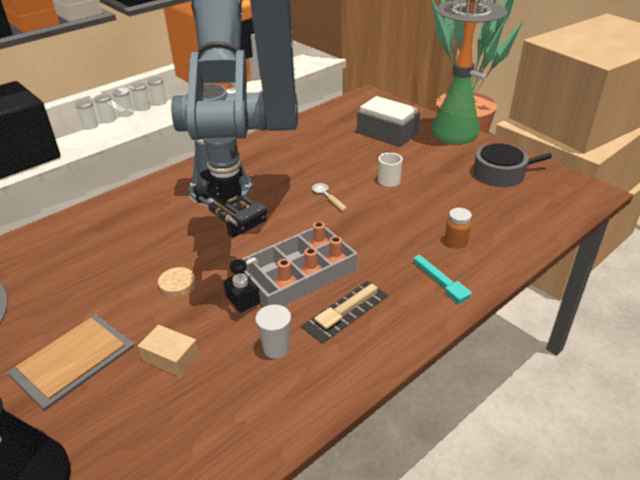

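All four bowls stand upright in pockets, the brush is flat on the mat (scene 345,308), the pump is up and the other things are in place. Handing in.

```bash
python3 - <<'E'
from bench import r
print(r.close_job(), r.get_obs()["time_s"])
E
```

```text
the job is handed in; nothing more can be done
the job is handed in; nothing more can be done
```

The job is done and handed in about 26.5 s into the 210 s allowed; no verdict was reported.

- **Brush:** I took the wooden one off the tub and laid it flat on the bar mat. The networks put its point about 10 mm from the mat's middle (0.702, -0.084). I left the turquoise look-alike alone.
- **Bowls:** Only three stood on the counter. I set them mouth down in the two pockets at the tub's +y end and the far middle pocket. The one already soaking stayed where it was.
- **Pump:** I gave it three full strokes. Each ended with the tool stalled at z = 0.120 m under 23 to 32 N, about 25 mm of travel. After each stroke I raised the tool clear of the pump.

**Last checks:** The final scene picture shows four upright bowls in separate pockets, the brush flat on the mat, the pump head up (network estimate 0.128 m against a nominal 0.126 m), and the gripper clear. The other things on the counter look to be where they started. No check failed. I had no direct pump-joint reading; stroke depth comes from the tool height and force.

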